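# Close the guide-rod press on a handle blank

### The job

Lower the aluminium platen squarely over the tall guide rod of the red press, hole over rod, until it lies flat on the wooden handle blank and in line with it; keep it level, do not force it or let it drop. Then swing the blue hold-down arm fully home over the platen's end and let go, leaving the blank in its nest and the other things on the bench alone.

Things in the scene. Friction and masses are not known exactly. Their poses are not given: they have to be found in the camera images.
- press: Red press bed fixed to the bench, 275 x 130 mm, 20 mm thick. Origin at bench level, z up; x runs along the bed from the hold-down post (x = -125 mm, 24 mm diameter) to the guide rod (x = +85 mm); the bed spans x -150 to +125 mm, y +-65 mm. A dark fence, 8 mm high, about x = -20 mm nests the handle blank.
- rod_tip (a point): Top of the steel guide rod, on its axis, 170 mm above the bench. The rod is vertical, 16 mm in diameter; its top 14 mm tapers to 6 mm.
- rod_foot (a point): Foot of the guide rod, on its axis at the bed's top face, 20 mm above the bench (150 mm below the tip). A dark collar around it is 34 mm in diameter and 8 mm high.
- blank: Dark wooden handle blank with a steel core, 126 x 40 mm, 25 mm high, loose in the fence on the bed (about 1.5 mm of play), its length along the press's x. Origin at the centre of its underside, on the bed; its top is 45 mm above the bench.
- platen: Aluminium platen, about 0.5 kg, loose, flat on the bench at the start. Origin at the centre of its underside, z up, x along its length towards the hole. The plate spans x -100 to +63 mm, is 60 mm wide, 16 mm thick; at its +x end is a brass bush block, 44 x 44 mm, 40 mm high, flush underneath. Seated, its underside is 45 mm above the bench and its x lies along the press's x.
- rib (a point): Middle of the top of the platen's yellow grip rib, 53 mm straight above the platen's origin. The rib is 60 mm long along the platen's x, 16 mm thick along its y, and rises from 16 to 53 mm above the underside. The platen's centre of mass lies about 12 mm from it towards the hole.
- bush (a point): Centre of the lower mouth of the vertical through hole in the brass bush block, at the platen's underside, x = +85 mm of the platen. The hole is 20 mm in diameter and 40 mm deep, 4 mm wider than the rod.
- latch (a joint): Angle of the blue hold-down arm about its vertical post, rad. 0 is fully home (hard stop): the arm points along the press's +x, over the platen's end. It grows as the arm swings out towards the press's +y (anticlockwise from above), to 1.9; it starts swung out, 1.2 to 1.8. Friction about 1 N at the pin; it stays where it is left.
- latch_pin (a point): Top of the upright brass pin, 12 mm in diameter, on the hold-down arm 70 mm from the post's axis, 130 mm above the bench. It can be pushed sideways. The arm's flat bar is 20 mm wide, lies 67 to 77 mm above the bench (6 mm over a seated platen) and reaches 80 mm from the post's axis.
- wheel: Bystander: black rubber grinder wheel lying flat, 100 mm in diameter, 50 mm high. Origin at the centre of its underside.
- tin: Bystander: green can, 70 mm in diameter, 100 mm high. Origin at the centre of its underside.
- wrench: Bystander: steel wrench lying flat, 170 mm long. Origin at the middle of its underside.
There are look-alikes about, which are no part of the job. Several things look just like the platen: the one meant starts farthest to the robot's right.

How it is judged:
By the outcome, as a careful person would: the job done as asked, in the order asked, and still so for the second after the job is handed in, with the robot touching nothing.
It also fails if it takes over 58 s, if anything falls off the work surface, if the arm or the gripper's body presses on something with over 40 N, if the wrist force passes 120 N, or if a joint passes its speed limit or range.

### The arm

A 6-joint arm with a two-finger parallel gripper is mounted at the origin on the work surface. World frame = base frame: x ahead of the robot, y to its left, z up, the work surface at z = 0. Lengths are in m, angles in rad, forces in N, time in s.
With the tool pointing down it reaches from about 0.275 to 0.875 m from the base axis. Payload 12.5 kg.
Tool frame: the origin (TCP) lies between the finger pads; the fingertips stand robot.tips_ahead ahead of it and the grasp point (between the pads) lies 3 mm ahead of it (robot.tips_ahead is the distance from the TCP to the fingertips, in m); y points along the fingers, z is the direction in which the jaws open and shut, and the axes are right-handed (so a half turn about y gives the same grasp; the last joint's range is limited). The gripper opens to 85 mm and grips with 20 to 120 N. Pads are 22 mm wide; open, the fingers measure 114 mm over their backs; the gripper's body (76 mm by 85 mm) begins 54 mm behind the grasp point. The pads swing forward as they close: fully open they stand 13 mm farther back than shut.
Start: joints at [-1.284, 0.351, 1.652, -0, 1.139, -0.085], TCP at [0.2, -0.512, 0.253] pointing down, gripper open.
Joint ranges: [-2.75, 2.75], [-0.79, 2.1], [0.01, 2.65], [-1.57, 4.71], [0.07, 3.14], [-2.87, 2.87]. Speed limits (rad/s): [2.22, 2.22, 2.79, 3.14, 3.14, 3.14].

### API

Orientations are given as a unit quaternion [w, x, y, z].
In Python, from bench import robot gives the robot as it stands.
- The arm moves only by the shell command python3 -m creep 'ROWS' [FORCE]. ROWS is JSON, a list of rows, each an object of numbers: "rx", "ry", "rz": the turn, a rotation vector about the tool's x, y, z in rad; "tx", "ty", "tz": the shift along the tool's x, y, z in m; "hand": the opening, from 0 (shut) to 1 (fully open). In form: [{"rx": .., "ry": .., "rz": .., "tx": .., "ty": .., "tz": .., "hand": ..}, ...]. A call has 1 to 10 rows; each row shifts and turns the commanded pose from where the row before left it, along the tool's axes as they then stand; what a row does not reach is not made up. A row lasts 1/12 s, in which the tool goes at most 41.7 mm and 7.16 degrees, less where a joint would pass 70% of its speed; a pose out of reach is approached as far as the arm can. A call with a gripper value outside its range is refused whole. The fingers move at their own pace and stop on an object; FORCE is the grip in N (left out, the last holds). Time passes only in rows, so rows that do not move let the fingers close. It gives the time, the measured TCP pose, the force and the opening at its end, in the units of the state.
- robot.sense(): the state, without advancing time (a new reading comes with each control period).
- robot.snapshot(name): name is "side" or "top"; returns a dict with "image" (400x640x3 uint8, blue, green, red), "camera_matrix" (3x3 intrinsics, pixels), "dist_coeffs" ([k1, k2, p1, p2, k3] as OpenCV has them; the pictures are not rectified), "R" (3x3) and "t" (3): a world point X has camera coordinates R X + t. Camera axes: x right, y down, z forward; pixel columns grow to the right and rows downward; lengths in m; the calibration is good to about 2 mm. A picture is of the moment at which its call begins. There is no depth.
- robot.job_done(): hands the job in, once; it reports no verdict.
Trained networks look in the newest picture that a camera, given by its name, has taken for a name from the list of things; names that differ only in an ending like _2 or _b are one class to them, and where a whole thing is asked for, a point or a joint stands for the part that bears it (a point fixed in the world has none). Each returns a list of dicts, best first, with "confidence" (0 to 1); they miss things now and then, are a little off and sometimes report something else, mostly with a low value. They report only what shows in the picture. A call takes as long as a camera call. They do not tell look-alikes from the thing itself.
- robot.search_frame(camera, target): "location" ([column, row] in pixels, amid what is visible of it).
- robot.landmark_of(camera, target): "location" ([column, row] in pixels: a listed point, or the origin of a listed thing).
The state is a dict: "clock": time; "q": joint angles; "dq": joint speeds; "joint_torque": joint torques, N m; "ee_pos": TCP position; "tcp_rot": TCP orientation; "ft_force": force on the tool from outside, world axes, zero at the start; "torque": the same for the moment, N m; "finger_gap": finger opening in m.
Only numpy, scipy, OpenCV 4.12 (cv2) and the standard library are available. Lean on these libraries where they do the work, as an engineer would, in place of code of your own. Each camera call takes 0.05 s, during which the arm holds its last target.

## Working session

There is one attempt and no reset: what is moved stays moved. The work goes in short steps, Python scripts to look and compute and a shell command to move; the robot and the scene stay as the last step left them, time stands still between calls to the robot, and variables do not carry over. Pictures are saved under pics/ and viewed, and the job is handed in when it is done.

```bash
ls; mkdir -p pics; python3 - <<'E'
from bench import robot
import cv2, numpy as np
print(robot.sense()); print(robot.tips_ahead)
for c in("side","top"):
    s=robot.snapshot(c); cv2.imwrite(f"pics/{c}0.png",s["image"])
    print(c,np.array(s["camera_matrix"]).tolist(),s["dist_coeffs"],np.array(s["R"]).round(4).tolist(),s["t"])
    for n in ["platen","press","rod_tip","rod_foot","blank","rib","bush","latch_pin","latch","wheel","tin","wrench"]:
        print(n,[(np.round(d["location"],1).tolist(),round(d["confidence"],2)) for d in robot.landmark_of(c,n)])
E
```

```text
pics
{'clock': 0.0, 'q': array([-1.28360557e+00,  3.51262394e-01,  1.65239447e+00,  1.34551222e-05,
        1.13909152e+00, -8.46214649e-02]), 'dq': array([-8.91347538e-06,  6.87195462e-04,  1.33396846e-03, -8.70940230e-04,
       -3.92692461e-06, -4.82242193e-04]), 'joint_torque': array([-2.35883181e-04, -5.06102586e+01, -2.91406524e+01, -7.28016244e-05,
        4.52662018e-03, -1.01807569e-05]), 'ee_pos': array([ 0.1997508 , -0.51213426,  0.25275533]), 'tcp_rot': array([ 0.13066057, -0.13073461,  0.69532996, -0.69451604]), 'ft_force': array([-0.45856849,  0.05618074,  0.07186681]), 'torque': array([-0.04597292, -0.02372833,  0.02258142]), 'finger_gap': 0.08559912274496621}
0.022
side [[516.953814775926, 0.0, 326.2468176726181], [0.0, 516.953814775926, 194.7742367050219], [0.0, 0.0, 1.0]] [-0.08042334  0.          0.          0.          0.        ] [[0.8356, -0.5492, 0.007], [-0.3359, -0.5211, -0.7846], [0.4346, 0.6533, -0.62]] [-0.48400912  0.2778728   1.64626433]
platen [([290.8, 187.2], 0.7)]
press [([349.5, 245.2], 0.62), ([308.4, 176.8], 0.36)]
rod_tip [([371.8, 201.2], 0.68)]
rod_foot [([366.6, 236.6], 0.59), ([290.7, 187.8], 0.4)]
blank [([342.2, 242.4], 0.69)]
rib [([296.6, 138.5], 0.65), ([289.5, 179.0], 0.52)]
bush [([313.9, 150.3], 0.75), ([309.0, 177.2], 0.71)]
latch_pin [([290.1, 179.6], 0.23)]Traceback (most recent call last):
  File "<stdin>", line 8, in <module>
ValueError: it knows: blank, bush, latch_pin, platen, press, rib, rod_foot, rod_tip, tin, wheel, wrench
```

```bash
cat > h.py <<'E'
from bench import robot
import cv2, numpy as np
def ray(s,p):
    K=np.array(s["camera_matrix"]);D=np.array(s["dist_coeffs"]);R=np.array(s["R"]);t=np.array(s["t"])
    u=cv2.undistortPoints(np.array([[p]],float),K,D)[0,0]
    return -R.T@t, R.T@np.array([u[0],u[1],1.])
def atz(s,p,z):
    o,d=ray(s,p); return o+d*(z-o[2])/d[2]
def proj(s,X):
    R=np.array(s["R"]);
    return cv2.projectPoints(np.array(X,float).reshape(-1,3),cv2.Rodrigues(R)[0],np.array(s["t"],float),np.array(s["camera_matrix"]),np.array(s["dist_coeffs"]))[0][:,0]
def tri(rays):
    A=np.zeros((3,3));b=np.zeros(3)
    for o,d in rays:
        d=d/np.linalg.norm(d);P=np.eye(3)-np.outer(d,d);A+=P;b+=P@o
    X=np.linalg.solve(A,b)
    return X,[np.linalg.norm((np.eye(3)-np.outer(d,d)/(d@d))@(X-o)) for o,d in rays]
E
python3 - <<'E'
from h import *
H=dict(platen=0,press=0,rod_tip=.17,rod_foot=.02,blank=.02,rib=.053,bush=0,latch_pin=.13,wheel=0,tin=0,wrench=0)
print(robot.sense()["clock"])
for c in("side","top"):
    s=robot.snapshot(c); cv2.imwrite(f"pics/{c}1.png",s["image"])
    print(c,(-np.array(s["R"]).T@np.array(s["t"])).round(3))
    for n in H:
        print(n,[(np.round(d["location"],1).tolist(),round(d["confidence"],2),atz(s,d["location"],H[n])[:2].round(3).tolist()) for d in robot.landmark_of(c,n)])
E
```

```text
0.45
side [-0.218 -1.197  1.242]
platen [([296.8, 151.8], 0.97, [0.711, 0.432]), ([290.9, 189.7], 0.43, [0.554, 0.214])]
press [([349.7, 244.5], 0.95, [0.569, -0.164]), ([339.4, 242.9], 0.25, [0.543, -0.138])]
rod_tip [([369.1, 202.4], 0.7, [0.63, -0.177])]
rod_foot [([367.3, 236.5], 0.97, [0.63, -0.181])]
blank [([343.3, 242.4], 0.82, [0.544, -0.16]), ([349.5, 245.7], 0.29, [0.552, -0.185])]
rib [([300.9, 139.4], 0.93, [0.735, 0.436]), ([292.1, 179.0], 0.51, [0.559, 0.21])]
bush [([317.7, 153.5], 0.94, [0.78, 0.372]), ([310.2, 178.2], 0.71, [0.658, 0.238])]
latch_pin []
wheel [([368.9, 199.6], 0.97, [0.774, -0.001]), ([341.0, 239.8], 0.69, [0.557, -0.128])]
tin []
wrench [([412.9, 299.9], 0.58, [0.59, -0.473])]
top [0.414 0.009 1.752]
platen [([262.7, 197.3], 0.93, [0.567, 0.22]), ([206.2, 157.8], 0.93, [0.72, 0.44]), ([219.9, 257.0], 0.89, [0.342, 0.382])]
press [([362.5, 198.6], 0.76, [0.562, -0.158]), ([365.5, 178.1], 0.64, [0.64, -0.17])]
rod_tip [([373.5, 169.4], 0.59, [0.648, -0.18]), ([345.7, 227.5], 0.32, [0.449, -0.083])]
rod_foot [([363.0, 174.9], 0.75, [0.649, -0.158])]
blank [([362.2, 201.7], 0.92, [0.548, -0.154]), ([263.8, 198.5], 0.58, [0.561, 0.214])]
rib [([221.1, 256.5], 0.96, [0.346, 0.366]), ([264.5, 197.5], 0.86, [0.562, 0.207]), ([201.4, 159.1], 0.6, [0.706, 0.445])]
bush [([256.6, 174.2], 0.72, [0.656, 0.244]), ([222.1, 141.0], 0.7, [0.785, 0.38]), ([214.6, 235.7], 0.6, [0.422, 0.403])]
latch_pin [([343.4, 225.2], 0.67, [0.458, -0.078]), ([265.7, 200.2], 0.4, [0.546, 0.194])]
wheel [([318.2, 146.3], 0.91, [0.763, 0.01])]
tin [([187.2, 205.7], 0.65, [0.536, 0.51])]
wrench [([442.7, 187.3], 0.82, [0.605, -0.467]), ([362.6, 203.8], 0.64, [0.542, -0.158])]
```

View pics/side0.png

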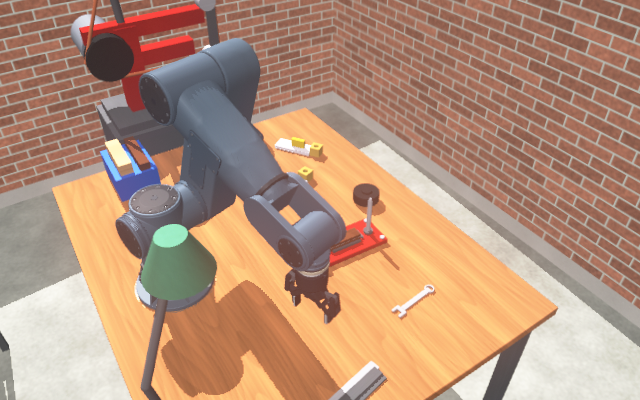

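View pics/top1.png

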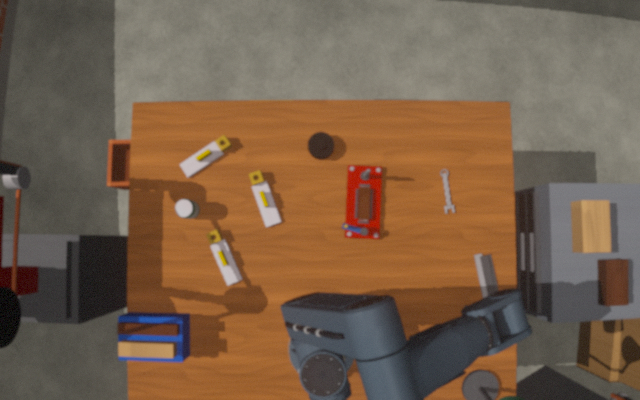

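```bash
python3 - <<'E'
import cv2
t=cv2.imread("pics/top1.png"); s=cv2.imread("pics/side0.png")
cv2.imwrite("pics/z1.png",cv2.resize(t[130:290,170:290],None,fx=3.7,fy=3.7,interpolation=2))
cv2.imwrite("pics/z2.png",cv2.resize(t[130:330,330:530],None,fx=3,fy=3,interpolation=2))
cv2.imwrite("pics/z3.png",cv2.resize(s[330:400,290:420],None,fx=6,fy=6,interpolation=2))
E
```

```text
(no output)
```

View pics/z1.png

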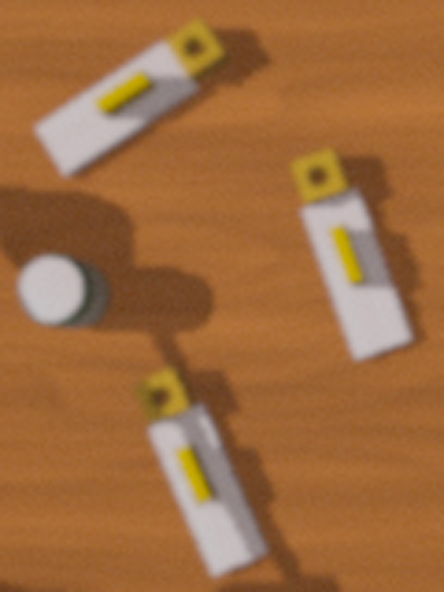

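View pics/z2.png

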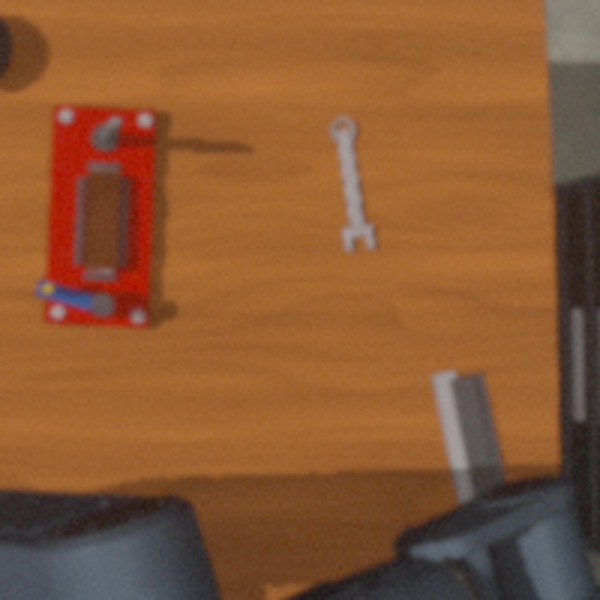

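View pics/z3.png

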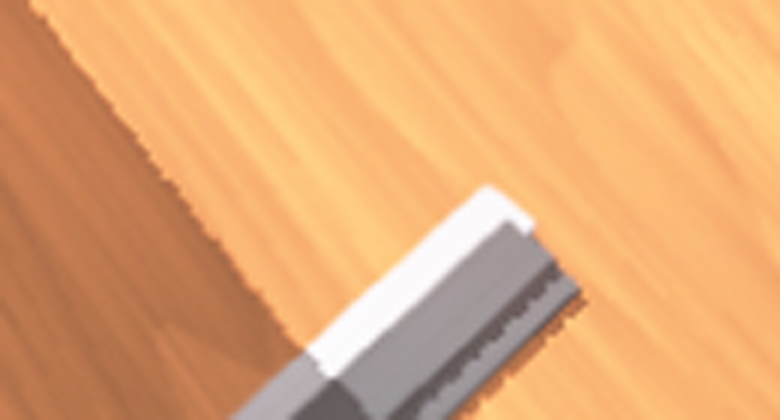

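```bash
cat >> h.py <<'E'
from scipy.spatial.transform import Rotation as Ro
def pose():
    s=robot.sense(); q=s["tcp_rot"]; return np.array(s["ee_pos"]),Ro.from_quat([q[1],q[2],q[3],q[0]]),s
def plan(target,zdir):
    """zdir: desired jaw (tool z) yaw in world deg; tool y straight down."""
    p,R,s=pose()
    y=np.array([0,0,-1.]); 
    best=None
    for a in (zdir,zdir+180):
        z=np.array([np.cos(np.radians(a)),np.sin(np.radians(a)),0]); x=np.cross(y,z)
        Rt=Ro.from_matrix(np.c_[x,y,z]); rv=(R.inv()*Rt).as_rotvec()
        print("zdir",a%360,"rotvec",rv.round(4),"deg",np.degrees(np.linalg.norm(rv)).round(1),"shift_now",R.inv().apply(np.array(target)-p).round(4),"shift_after",Rt.inv().apply(np.array(target)-p).round(4))
    print("p",p.round(4),"clock",s["clock"],"q",s["q"].round(3),"R axes",R.as_matrix().round(3).tolist(),"F",np.round(s["ft_force"],1),"gap",s["finger_gap"])
E
python3 -c "
from h import *
plan([.56,.21,.28],105)"
```

```text
zdir 105 rotvec [ 0.     -3.0316 -0.    ] deg 173.7 shift_now [-0.598  -0.0267 -0.5422] shift_after [ 0.5349 -0.0267  0.6046]
zdir 285 rotvec [0.   0.11 0.  ] deg 6.3 shift_now [-0.598  -0.0267 -0.5422] shift_after [-0.5349 -0.0267 -0.6046]
p [ 0.1998 -0.5124  0.2533] clock 1.65 q [-1.284  0.351  1.652 -0.     1.139 -0.085] R axes [[-0.932, -0.0, 0.363], [-0.363, 0.0, -0.932], [0.0, -1.0, -0.0]] F [ 0.2 -0.2  0.1] gap 0.0852931738068929
```

```bash
python3 -m creep '[{"tx":-0.015,"ty":-0.004,"tz":-0.0135},{"tx":-0.0295,"ty":-0.004,"tz":-0.027},{"tx":-0.0295,"ty":-0.004,"tz":-0.027},{"tx":-0.0295,"ty":-0.004,"tz":-0.027},{"tx":-0.0295,"ty":-0.004,"tz":-0.027},{"tx":-0.0295,"tz":-0.027},{"tx":-0.0295,"tz":-0.027},{"tx":-0.0295,"tz":-0.027},{"tx":-0.0295,"tz":-0.027},{"tx":-0.0295,"tz":-0.027}]'
python3 -m creep '[{"tx":-0.0295,"tz":-0.027},{"tx":-0.0295,"tz":-0.027},{"tx":-0.0295,"tz":-0.027},{"tx":-0.0295,"tz":-0.027},{"tx":-0.0295,"tz":-0.027},{"tx":-0.0295,"tz":-0.027},{"tx":-0.0295,"tz":-0.027},{"tx":-0.0295,"tz":-0.027},{"tx":-0.0295,"tz":-0.027},{"tx":-0.015,"tz":-0.0135}]'
python3 - <<'E'
from h import *
H=dict(platen=0,press=0,rod_tip=.17,rod_foot=.02,blank=.02,rib=.053,bush=0,latch_pin=.13)
plan([.56,.21,.28],105)
for c in("side","top"):
    s=robot.snapshot(c); cv2.imwrite(f"pics/{c}2.png",s["image"])
    for n in H:
        print(n,[(np.round(d["location"],1).tolist(),round(d["confidence"],2),atz(s,d["location"],H[n])[:2].round(3).tolist()) for d in robot.landmark_of(c,n)])
E
```

```text
zdir 105 rotvec [ 0.     -3.0316 -0.    ] deg 173.7 shift_now [-0.598  -0.0267 -0.5422] shift_after [ 0.5349 -0.0267  0.6046]
zdir 285 rotvec [0.   0.11 0.  ] deg 6.3 shift_now [-0.598  -0.0267 -0.5422] shift_after [-0.5349 -0.0267 -0.6046]
p [ 0.1998 -0.5124  0.2533] clock 1.65 q [-1.284  0.351  1.652 -0.     1.139 -0.085] R axes [[-0.932, -0.0, 0.363], [-0.363, 0.0, -0.932], [0.0, -1.0, -0.0]] F [ 0.2 -0.2  0.1] gap 0.0852931738068929
platen [([298.5, 150.4], 0.75, [0.723, 0.438]), ([293.7, 191.1], 0.74, [0.559, 0.201]), ([293.5, 178.9], 0.58, [0.599, 0.27])]
press [([347.9, 245.3], 0.7, [0.561, -0.163])]
rod_tip [([368.2, 201.1], 0.75, [0.632, -0.17])]
rod_foot [([367.6, 232.9], 0.68, [0.642, -0.167]), ([291.5, 189.2], 0.34, [0.545, 0.193])]
blank [([343.1, 239.9], 0.61, [0.55, -0.149])]
rib [([289.3, 178.5], 0.64, [0.552, 0.218]), ([300.1, 139.4], 0.61, [0.732, 0.438])]
bush [([317.3, 152.5], 0.68, [0.782, 0.38]), ([308.7, 178.6], 0.44, [0.651, 0.239])]
latch_pin [([348.2, 246.1], 0.18, [0.478, -0.275])]
platen [([221.2, 260.1], 0.98, [0.33, 0.377]), ([205.7, 155.4], 0.84, [0.73, 0.442]), ([264.7, 196.8], 0.79, [0.569, 0.213])]
press [([364.5, 197.6], 0.75, [0.566, -0.165])]
rod_tip [([368.6, 169.6], 0.92, [0.647, -0.163])]
rod_foot [([364.7, 176.3], 0.9, [0.644, -0.165]), ([261.3, 200.7], 0.16, [0.553, 0.223])]
blank [([360.1, 203.0], 0.77, [0.544, -0.147]), ([319.4, 146.2], 0.39, [0.759, 0.005])]
rib [([223.8, 256.1], 0.63, [0.347, 0.356]), ([262.8, 199.1], 0.6, [0.556, 0.214])]
bush [([215.5, 237.1], 0.88, [0.417, 0.399]), ([221.5, 145.3], 0.84, [0.769, 0.382]), ([255.9, 178.5], 0.72, [0.639, 0.247]), ([367.6, 170.6], 0.29, [0.669, -0.178]), ([364.3, 173.0], 0.2, [0.659, -0.165])]
latch_pin [([345.9, 226.5], 0.63, [0.453, -0.086])]$[0]: bad value
$[0]: bad value
```

View pics/side2.png

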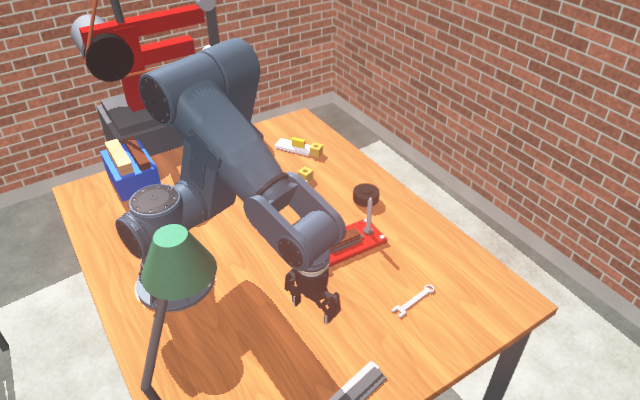

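View pics/top2.png

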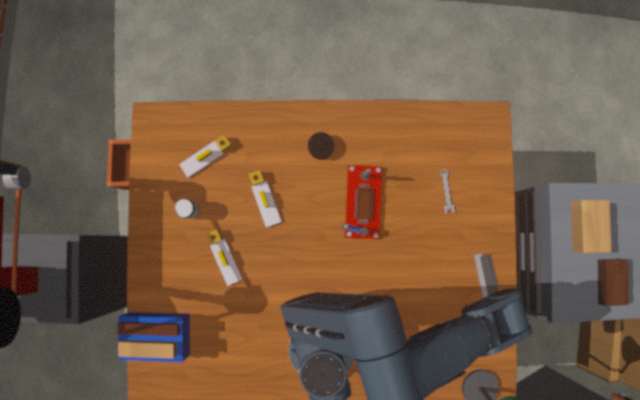

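```bash
python3 -m creep '[{"rx":0,"ry":0,"rz":0,"tx":-0.015,"ty":-0.004,"tz":-0.0135,"hand":1}]'; echo; sed -n 1,40p /dev/null; python3 -m creep --help | head -20
```

```text
clock: 2.63
ee_pos: [0.208, -0.4957, 0.2567]
tcp_rot: [0.13, -0.13, 0.695, -0.695]
ft_force: [0.6, -0.3, 0.1]
finger_gap: 0.0854
invalid input: not JSON, or not a number
```

All seven keys are needed in every row. Heading to the platen side.

```bash
python3 -m creep '[{"rx":0,"ry":0,"rz":0,"tx":-0.0295,"ty":-0.004,"tz":-0.027,"hand":1},{"rx":0,"ry":0,"rz":0,"tx":-0.0295,"ty":-0.004,"tz":-0.027,"hand":1},{"rx":0,"ry":0,"rz":0,"tx":-0.0295,"ty":-0.004,"tz":-0.027,"hand":1},{"rx":0,"ry":0,"rz":0,"tx":-0.0295,"ty":-0.004,"tz":-0.027,"hand":1},{"rx":0,"ry":0,"rz":0,"tx":-0.0295,"ty":-0.004,"tz":-0.027,"hand":1},{"rx":0,"ry":0,"rz":0,"tx":-0.0295,"ty":-0.004,"tz":-0.027,"hand":1},{"rx":0,"ry":0,"rz":0,"tx":-0.0295,"ty":0,"tz":-0.027,"hand":1},{"rx":0,"ry":0,"rz":0,"tx":-0.0295,"ty":0,"tz":-0.027,"hand":1},{"rx":0,"ry":0,"rz":0,"tx":-0.0295,"ty":0,"tz":-0.027,"hand":1},{"rx":0,"ry":0,"rz":0,"tx":-0.0295,"ty":0,"tz":-0.027,"hand":1}]'
python3 -c "
from h import *
plan([.56,.21,.28],105)"
```

```text
clock: 3.47
ee_pos: [0.3861, -0.1338, 0.2816]
tcp_rot: [-0.131, 0.13, -0.695, 0.695]
ft_force: [1.4, -0.4, 0.3]
finger_gap: 0.0853
zdir 105 rotvec [-1.0000e-03 -3.0318e+00  1.0000e-03] deg 173.7 shift_now [-0.2869  0.0016 -0.2572] shift_after [0.257  0.0016 0.2871]
zdir 285 rotvec [-0.0006  0.1098 -0.0006] deg 6.3 shift_now [-0.2869  0.0016 -0.2572] shift_after [-0.257   0.0016 -0.2871]
p [ 0.3861 -0.1338  0.2816] clock 3.4667 q [-0.448  0.052  1.952 -0.     1.136  0.752] R axes [[-0.932, 0.001, 0.363], [-0.363, -0.0, -0.932], [-0.001, -1.0, 0.001]] F [ 1.4 -0.4  0.3] gap 0.08531593143002171
```

```bash
python3 -m creep '[{"rx":0,"ry":0,"rz":0,"tx":-0.0295,"ty":0,"tz":-0.027,"hand":1},{"rx":0,"ry":0,"rz":0,"tx":-0.0295,"ty":0,"tz":-0.027,"hand":1},{"rx":0,"ry":0,"rz":0,"tx":-0.0295,"ty":0,"tz":-0.027,"hand":1},{"rx":0,"ry":0,"rz":0,"tx":-0.0295,"ty":0,"tz":-0.027,"hand":1},{"rx":0,"ry":0,"rz":0,"tx":-0.0295,"ty":0,"tz":-0.027,"hand":1},{"rx":0,"ry":0,"rz":0,"tx":-0.015,"ty":0,"tz":-0.014,"hand":1}]'
cat > look.py <<'E'
from h import *
import sys
H=dict(platen=0,press=0,rod_tip=.17,rod_foot=.02,blank=.02,rib=.053,bush=0,latch_pin=.13)
tag=sys.argv[1]; names=sys.argv[2].split(",") if len(sys.argv)>2 else H
for c in("side","top"):
    s=robot.snapshot(c); cv2.imwrite(f"pics/{c}{tag}.png",s["image"])
    for n in names:
        print(c,n,[(np.round(d["location"],1).tolist(),round(d["confidence"],2),atz(s,d["location"],H[n])[:2].round(3).tolist()) for d in robot.landmark_of(c,n)])
E
python3 look.py 3
```

```text
clock: 3.97
ee_pos: [0.484, 0.0656, 0.2814]
tcp_rot: [0.132, -0.131, 0.695, -0.695]
ft_force: [0.3, 0.3, 0.6]
finger_gap: 0.0854
side platen [([222.4, 184.1], 0.9, [0.343, 0.394]), ([299.5, 149.2], 0.9, [0.731, 0.444]), ([290.5, 187.6], 0.57, [0.56, 0.227])]
side press [([307.3, 212.3], 0.74, [0.536, 0.063]), ([349.2, 244.2], 0.63, [0.568, -0.161]), ([288.9, 186.5], 0.54, [0.558, 0.236])]
side rod_tip []
side rod_foot [([367.4, 234.6], 0.67, [0.637, -0.173])]
side blank [([341.3, 243.5], 0.87, [0.535, -0.161])]
side rib [([223.6, 175.8], 0.92, [0.345, 0.373]), ([298.6, 139.8], 0.8, [0.725, 0.439]), ([291.3, 178.2], 0.74, [0.559, 0.216])]
side bush [([311.6, 177.9], 0.9, [0.664, 0.236]), ([315.5, 152.6], 0.74, [0.775, 0.383]), ([237.8, 176.4], 0.62, [0.417, 0.407])]
side latch_pin [([308.9, 212.8], 0.55, [0.46, -0.074])]
top platen [([201.7, 156.5], 0.92, [0.725, 0.458]), ([263.6, 198.0], 0.89, [0.565, 0.217])]
top press [([364.1, 195.5], 0.74, [0.573, -0.164])]
top rod_tip [([371.1, 167.5], 0.91, [0.655, -0.172]), ([265.5, 197.9], 0.41, [0.55, 0.19]), ([346.3, 224.9], 0.32, [0.458, -0.085])]
top rod_foot [([365.6, 173.5], 0.68, [0.655, -0.168]), ([361.1, 203.3], 0.62, [0.542, -0.15])]
top blank [([362.2, 201.8], 0.64, [0.548, -0.154])]
top rib [([199.3, 154.6], 0.8, [0.723, 0.454]), ([223.3, 256.3], 0.68, [0.346, 0.358]), ([264.8, 199.7], 0.65, [0.554, 0.206])]
top bush [([213.0, 237.9], 0.98, [0.414, 0.409]), ([221.4, 142.0], 0.82, [0.781, 0.382]), ([256.9, 176.0], 0.66, [0.649, 0.243])]
top latch_pin [([347.5, 224.0], 0.45, [0.462, -0.092])]
```

View pics/side3.png

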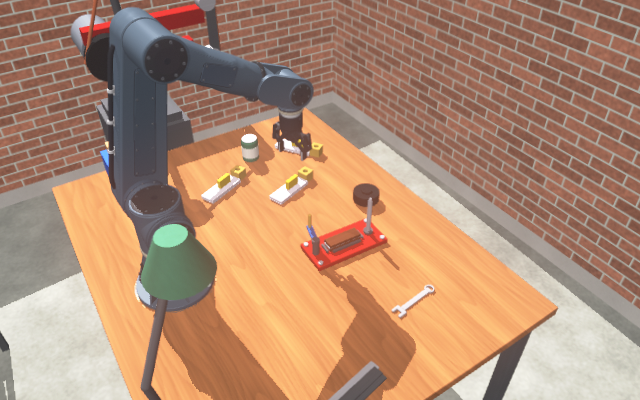

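View pics/top3.png

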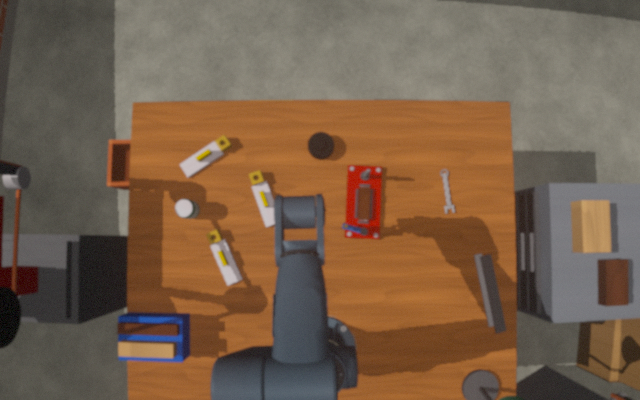

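```bash
python3 - <<'E'
import cv2,numpy as np
t=cv2.imread("pics/top3.png"); s=cv2.imread("pics/side3.png")
def z(im,x,y,w,h,f,n):
    c=cv2.resize(im[y:y+h,x:x+w],None,fx=f,fy=f,interpolation=cv2.INTER_CUBIC)
    for i in range(0,w,10):
        cv2.putText(c,str(x+i),(i*f,10),0,.35,(255,255,255),1); cv2.line(c,(i*f,12),(i*f,18),(255,255,255),1)
    for i in range(0,h,10):
        cv2.putText(c,str(y+i),(0,i*f+4),0,.35,(255,255,255),1)
    cv2.imwrite(n,c)
z(t,240,165,50,66,9,"pics/a.png"); z(s,260,160,65,50,12,"pics/b.png")
z(t,335,155,60,60,9,"pics/c.png") if 0 else z(t,335,155,60,95,6,"pics/c.png"); z(s,295,190,100,80,8,"pics/d.png")
E
```

```text
(no output)
```

View pics/a.png

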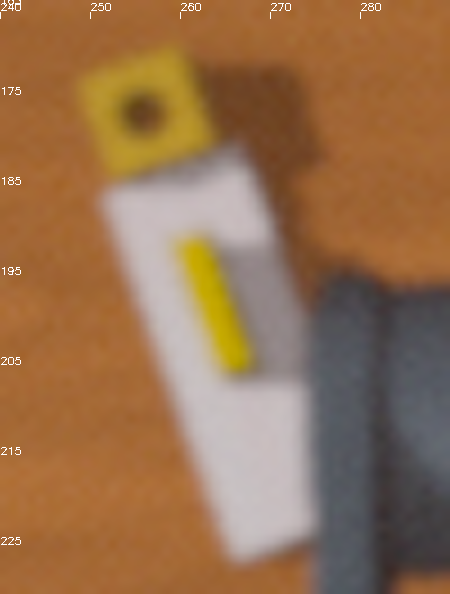

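View pics/b.png

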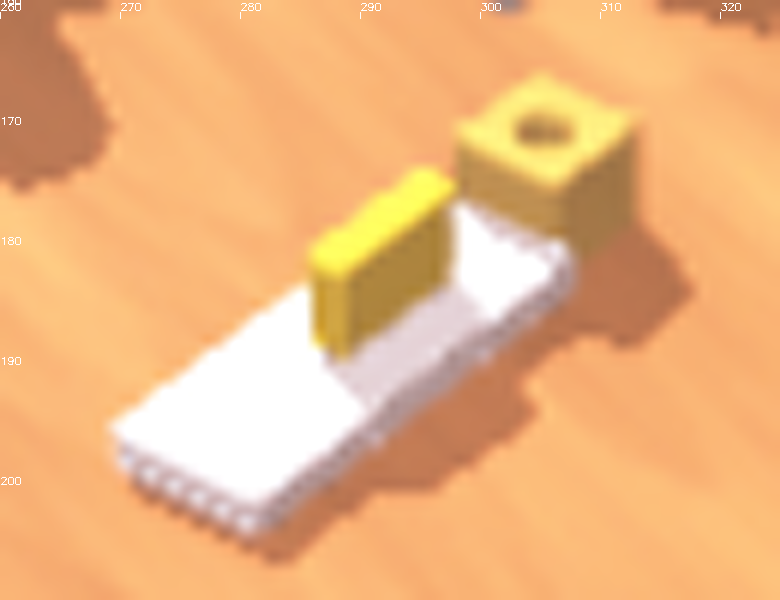

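View pics/c.png

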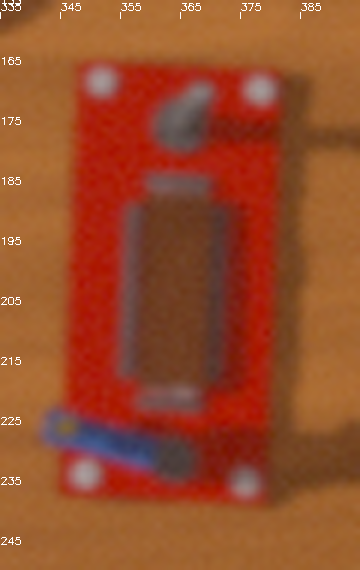

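View pics/d.png

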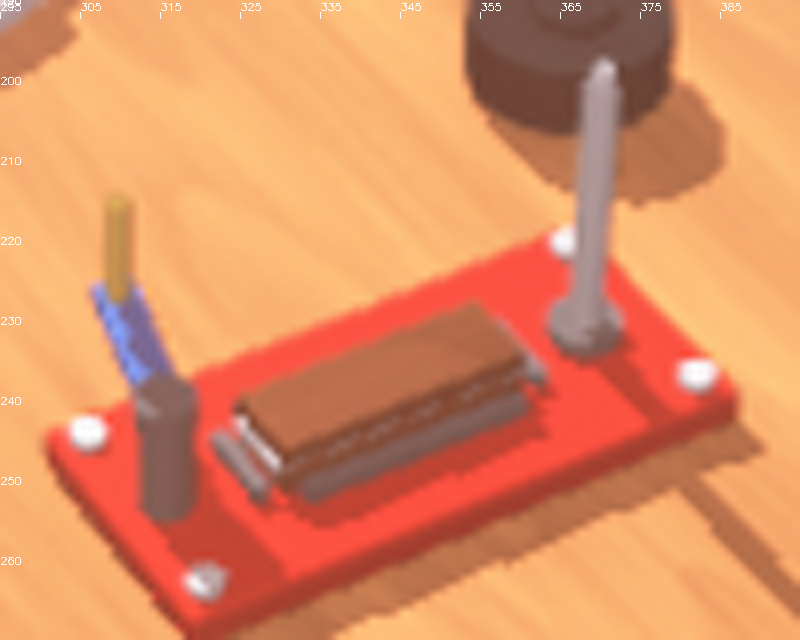

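```bash
cat >> h.py <<'E'
from scipy.optimize import least_squares
def cl(x0,y0,f,l): return [(x0+(u+.5)/f-.5,y0+(v+.5)/f-.5) for u,v in l]
def fit(obs,x0):
    # obs: list of (snap, pix list, model pts)
    def res(p):
        c,s=np.cos(p[2]),np.sin(p[2]); r=[]
        for S,px,M in obs:
            M=np.array(M,float)/1000; W=np.c_[p[0]+c*M[:,0]-s*M[:,1],p[1]+s*M[:,0]+c*M[:,1],M[:,2]]
            r.append((proj(S,W)-np.array(px)).ravel())
        return np.concatenate(r)
    o=least_squares(res,x0,loss="soft_l1",f_scale=1.)
    cov=np.linalg.inv(o.jac.T@o.jac)
    return o.x,res(o.x).reshape(-1,2),np.sqrt(np.diag(cov))
E
python3 - <<'E'
from h import *
import pickle
S={c:{k:v for k,v in robot.snapshot(c).items()} for c in("side","top")}
pickle.dump(S,open("S.pkl","wb"))
T,D=S["top"],S["side"]
o=[(T,cl(240,165,9,[(142,112),(78,75),(183,47),(217,140),(110,178),(237,563),(102,193),(240,145),(180,242),(208,236),(253,367),(228,375)]),
 [(85,0,40),(107,22,40),(107,-22,40),(63,-22,40),(63,22,40),(-100,30,16),(63,30,16),(63,-30,16),(30,8,53),(30,-8,53),(-30,-8,53),(-30,8,53)]),
(D,cl(260,160,12,[(545,131),(455,130),(555,185),(638,120),(545,75),(110,430),(255,503),(568,247),(308,255),(335,272),(457,187),(420,168)]),
 [(85,0,40),(63,22,40),(63,-22,40),(107,-22,40),(107,22,40),(-100,30,16),(-100,-30,16),(63,-30,16),(-30,8,53),(-30,-8,53),(30,-8,53),(30,8,53)])]
for q in (o,o[:1],o[1:]):
    x,r,sd=fit(q,[.56,.21,.26]); print("platen",x[:2].round(4),np.degrees(x[2]).round(2),"rms",r.std().round(2)); 
print(r.round(1).tolist())
B=20
p=[(T,cl(335,155,6,[(78,62),(283,70),(270,500),(58,495),(201,88)]),[(125,65,B),(125,-65,B),(-150,-65,B),(-150,65,B),(85,0,170)]),
(D,cl(295,190,8,[(45,443),(738,392),(605,62),(585,335),(233,405),(285,460),(525,358),(475,303)]),[(-150,65,B),(125,-65,B),(85,0,170),(85,0,20),(-83,20,45),(-83,-20,45),(43,-20,45),(43,20,45)])]
for q in (p,p[:1],p[1:]):
    x,r,sd=fit(q,[.56,-.16,0]); print("press",x[:2].round(4),np.degrees(x[2]).round(2),"rms",r.std().round(2), r.round(1).tolist())
    c,s=np.cos(x[2]),np.sin(x[2]); print("rod",x[0]+.085*c,x[1]+.085*s)
pt=cl(335,155,6,[(201,88)])[0]; ps=cl(295,190,8,[(605,62)])[0]
print("rod tip tri",tri([ray(T,pt),ray(D,ps)]), atz(T,pt,.17),atz(D,ps,.17))
pt=cl(335,155,6,[(68,427)])[0]; ps=cl(295,190,8,[(118,197)])[0]
print("pin",tri([ray(T,pt),ray(D,ps)]), atz(T,pt,.13),atz(D,ps,.13))
E
```

```text
platen [0.5592 0.2142] 19.75 rms 0.6
platen [0.5596 0.212 ] 20.17 rms 0.49
platen [0.5602 0.2184] 19.96 rms 0.32
[[0.1, -0.1], [-0.2, 0.6], [0.1, -0.1], [0.0, 0.2], [-0.8, 0.1], [0.1, -0.2], [-0.1, -0.3], [0.7, 0.4], [-0.6, -0.1], [0.4, 0.0], [0.1, -0.2], [0.0, -0.1]]
press [ 0.5614 -0.1585] -2.1 rms 0.54 [[-0.7, -0.3], [-0.5, -0.4], [-0.1, 1.0], [0.4, 0.7], [-0.0, 0.7], [-0.3, -0.5], [1.1, 0.0], [0.0, 0.9], [-0.1, 0.2], [-0.1, -0.2], [-0.4, 0.1], [1.1, -0.4], [0.8, -0.3]]
rod 0.6463186466448797 -0.16158185560137658
press [ 0.5627 -0.1591] -2.52 rms 0.46 [[-0.3, -0.8], [-0.1, -0.6], [-0.2, 0.8], [0.3, 0.2], [0.3, 0.3]]
rod 0.64763648878317 -0.16280139702410948
press [ 0.5608 -0.1581] -1.34 rms 0.46 [[-0.5, -0.0], [0.8, -0.3], [-0.4, 0.8], [-0.4, 0.1], [-0.2, 0.1], [-0.3, 0.3], [0.9, -0.5], [0.5, -0.3]]
rod 0.6457317863554588 -0.16013634434989432
rod tip tri (array([ 0.64748528, -0.16095042,  0.17324114]), [np.float64(0.0008039301252193886), np.float64(0.0008039301252194887)]) [ 0.6486617  -0.16172866  0.17      ] [ 0.64931522 -0.15753602  0.17      ]
pin (array([ 0.4553024 , -0.08595361,  0.13475303]), [np.float64(0.0004549937688034058), np.float64(0.00045499376880338185)]) [ 0.45582401 -0.08645218  0.13      ] [ 0.45777657 -0.08099065  0.13      ]
```

```bash
python3 -c "
from h import *
plan([.5686,.2176,.16],110)"
```

```text
zdir 110 rotvec [ 0.     -3.1188 -0.    ] deg 178.7 shift_now [-0.1363  0.1213 -0.1136] shift_after [0.1337 0.1213 0.1167]
zdir 290 rotvec [0.     0.0228 0.    ] deg 1.3 shift_now [-0.1363  0.1213 -0.1136] shift_after [-0.1337  0.1213 -0.1167]
p [0.4829 0.0622 0.2813] clock 4.9667 q [0.033 0.205 1.775 0.    1.161 1.231] R axes [[-0.932, -0.0, 0.363], [-0.363, 0.0, -0.932], [0.0, -1.0, -0.0]] F [ 0.5 -0.5  0. ] gap 0.08545834399692383
```

```bash
python3 -m creep '[{"rx":0,"ry":0.0228,"rz":0,"tx":0,"ty":0,"tz":0,"hand":1},{"rx":0,"ry":0,"rz":0,"tx":-0.0222,"ty":0.02,"tz":-0.0195,"hand":1},{"rx":0,"ry":0,"rz":0,"tx":-0.0223,"ty":0.02,"tz":-0.0195,"hand":1},{"rx":0,"ry":0,"rz":0,"tx":-0.0223,"ty":0.02,"tz":-0.0195,"hand":1},{"rx":0,"ry":0,"rz":0,"tx":-0.0223,"ty":0.02,"tz":-0.0195,"hand":1},{"rx":0,"ry":0,"rz":0,"tx":-0.0223,"ty":0.02,"tz":-0.0195,"hand":1},{"rx":0,"ry":0,"rz":0,"tx":-0.0223,"ty":0.0213,"tz":-0.0192,"hand":1},{"rx":0,"ry":0,"rz":0,"tx":0,"ty":0,"tz":0,"hand":1}]'
python3 -c "
from h import *
plan([.5686,.2176,.042],110)
for c in ('side','top'):
  s=robot.snapshot(c); cv2.imwrite(f'pics/{c}4.png',cv2.resize(s['image'][120:270,200:350],None,fx=4,fy=4,interpolation=2))"
```

```text
clock: 5.63
ee_pos: [0.5684, 0.2207, 0.1553]
tcp_rot: [0.121, -0.125, 0.696, -0.696]
ft_force: [-0.0, -0.1, 0.3]
finger_gap: 0.0855
zdir 110 rotvec [ 7.4000e-03 -3.1406e+00 -1.4000e-03] deg 179.9 shift_now [0.0004 0.1133 0.0031] shift_after [-0.0009  0.1133 -0.003 ]
zdir 290 rotvec [0.0009 0.001  0.0047] deg 0.3 shift_now [0.0004 0.1133 0.0031] shift_after [0.0009 0.1133 0.003 ]
p [0.5684 0.2207 0.1553] clock 5.6333 q [2.940e-01 5.700e-01 1.572e+00 1.000e-03 1.004e+00 1.514e+00] R axes [[-0.939, -0.005, 0.343], [-0.343, -0.001, -0.939], [0.005, -1.0, -0.001]] F [-0.  -0.1  0.3] gap 0.08552072143841981
```

View pics/side4.png

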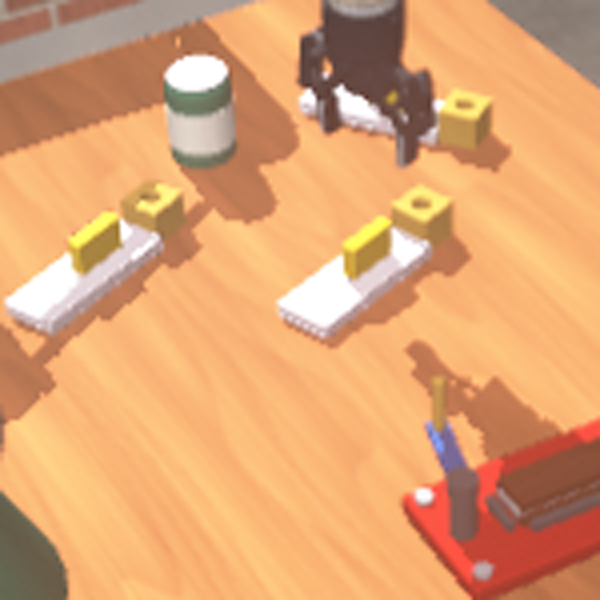

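```bash
python3 -c "
from h import *
for c in ('side','top'):
  s=robot.snapshot(c); print(c,proj(s,[[.5684,.2207,.155],[.5684,.2207,.135]]))
  s=robot.snapshot(c); cv2.imwrite(f'pics/{c}5.png',cv2.resize(s['image'][120:270,200:350],None,fx=4,fy=4,interpolation=2))
plan([.5686,.2176,.042],110)"
```

```text
side [[291.87979563 154.94428429]
 [292.05736617 159.34188044]]
top [[257.25772307 193.11905412]
 [258.00813046 193.6669888 ]]
zdir 110 rotvec [ 2.3000e-03  3.1403e+00 -2.0000e-04] deg 179.9 shift_now [ 0.0002  0.1191 -0.0008] shift_after [0.     0.1191 0.0008]
zdir 290 rotvec [-0.0001 -0.0013 -0.0015] deg 0.1 shift_now [ 0.0002  0.1191 -0.0008] shift_after [-0.      0.1191 -0.0008]
p [0.5688 0.2169 0.1611] clock 5.9333 q [ 0.288  0.558  1.575 -0.     1.007  1.511] R axes [[-0.94, 0.001, 0.341], [-0.341, 0.0, -0.94], [-0.001, -1.0, 0.0]] F [ 0.5 -1.1  1. ] gap 0.0854733739010079
```

View pics/side5.png

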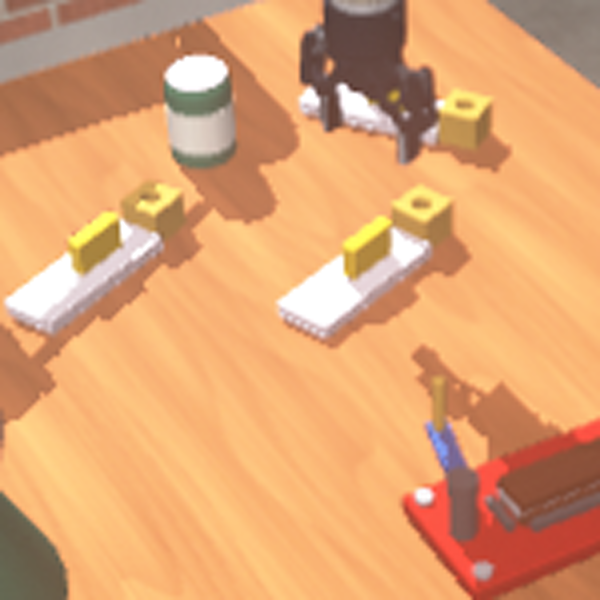

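View pics/top4.png

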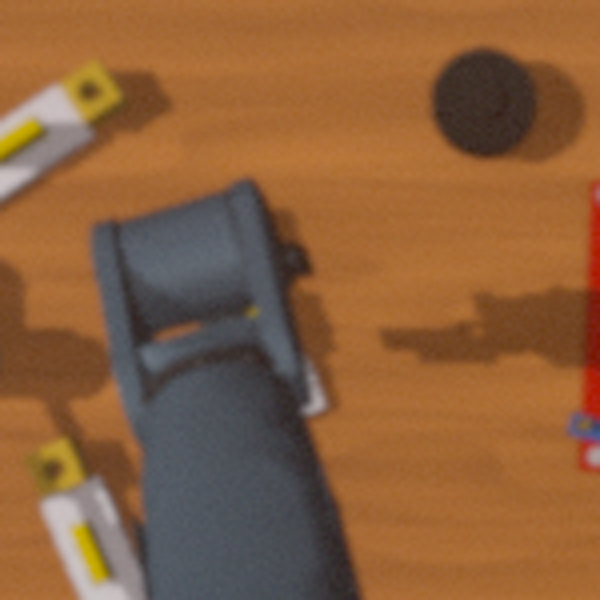

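```bash
python3 -m creep '[{"rx":0,"ry":0,"rz":0,"tx":0,"ty":0.02,"tz":0,"hand":1},{"rx":0,"ry":0,"rz":0,"tx":0,"ty":0.025,"tz":0,"hand":1},{"rx":0,"ry":0,"rz":0,"tx":0,"ty":0.025,"tz":0,"hand":1},{"rx":0,"ry":0,"rz":0,"tx":0,"ty":0.02,"tz":0,"hand":1},{"rx":0,"ry":0,"rz":0,"tx":0,"ty":0.015,"tz":0,"hand":1},{"rx":0,"ry":0,"rz":0,"tx":0,"ty":0,"tz":0,"hand":1},{"rx":0,"ry":0,"rz":0,"tx":0,"ty":0,"tz":0,"hand":1},{"rx":0,"ry":0,"rz":0,"tx":0,"ty":0,"tz":0,"hand":1}]'
python3 -c "
from h import *
for c in ('side','top'):
  s=robot.snapshot(c); cv2.imwrite(f'pics/{c}6.png',cv2.resize(s['image'][150:220,250:330],None,fx=8,fy=8,interpolation=2))
plan([.5686,.2176,.042],110)"
```

```text
clock: 6.6
ee_pos: [0.5694, 0.2175, 0.0566]
tcp_rot: [0.123, -0.122, 0.696, -0.696]
ft_force: [-0.8, 0.2, 0.0]
finger_gap: 0.0858
zdir 110 rotvec [ 3.8000e-03  3.1412e+00 -2.0000e-04] deg 180.0 shift_now [ 0.0008  0.0146 -0.0002] shift_after [-0.0008  0.0146  0.0002]
zdir 290 rotvec [-0.0001 -0.0004 -0.0024] deg 0.1 shift_now [ 0.0008  0.0146 -0.0002] shift_after [ 0.0008  0.0146 -0.0002]
p [0.5694 0.2177 0.0566] clock 6.7 q [0.289 0.707 1.619 0.    0.813 1.511] R axes [[-0.94, 0.002, 0.342], [-0.342, 0.001, -0.94], [-0.002, -1.0, 0.0]] F [-0.4  0.3 -0.5] gap 0.08507941601645345
```

View pics/side6.png

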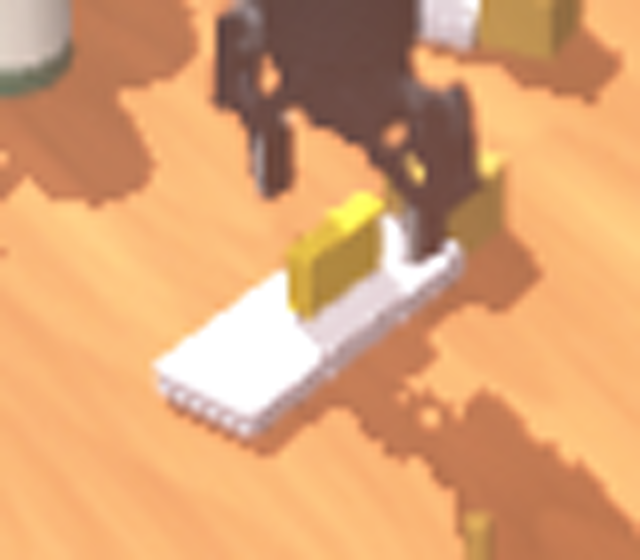

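```bash
python3 -m creep '[{"rx":0,"ry":0,"rz":0,"tx":0.0008,"ty":0.008,"tz":0,"hand":1},{"rx":0,"ry":0,"rz":0,"tx":0,"ty":0.0065,"tz":0,"hand":1},{"rx":0,"ry":0,"rz":0,"tx":0,"ty":0,"tz":0,"hand":1},{"rx":0,"ry":0,"rz":0,"tx":0,"ty":0,"tz":0,"hand":0.35},{"rx":0,"ry":0,"rz":0,"tx":0,"ty":0,"tz":0,"hand":0.35},{"rx":0,"ry":0,"rz":0,"tx":0,"ty":0,"tz":0,"hand":0.3},{"rx":0,"ry":0,"rz":0,"tx":0,"ty":0,"tz":0,"hand":0.25},{"rx":0,"ry":0,"rz":0,"tx":0,"ty":0,"tz":0,"hand":0.2}]' 50
python3 -m creep '[{"rx":0,"ry":0,"rz":0,"tx":0,"ty":0,"tz":0,"hand":0.1},{"rx":0,"ry":0,"rz":0,"tx":0,"ty":0,"tz":0,"hand":0},{"rx":0,"ry":0,"rz":0,"tx":0,"ty":0,"tz":0,"hand":0},{"rx":0,"ry":0,"rz":0,"tx":0,"ty":0,"tz":0,"hand":0},{"rx":0,"ry":0,"rz":0,"tx":0,"ty":0,"tz":0,"hand":0}]' 70
```

```text
clock: 7.37
ee_pos: [0.568, 0.2174, 0.0407]
tcp_rot: [0.123, -0.123, 0.696, -0.696]
ft_force: [-0.2, 0.8, -0.1]
finger_gap: 0.0257
clock: 7.78
ee_pos: [0.568, 0.2174, 0.0407]
tcp_rot: [0.123, -0.123, 0.696, -0.696]
ft_force: [-1.0, 2.0, 5.8]
finger_gap: 0.0149
```

```bash
python3 -m creep '[{"rx":0,"ry":0,"rz":0,"tx":0,"ty":-0.003,"tz":0,"hand":0},{"rx":0,"ry":0,"rz":0,"tx":0,"ty":-0.008,"tz":0,"hand":0},{"rx":0,"ry":0,"rz":0,"tx":0,"ty":-0.015,"tz":0,"hand":0},{"rx":0,"ry":0,"rz":0,"tx":0,"ty":-0.02,"tz":0,"hand":0},{"rx":0,"ry":0,"rz":0,"tx":0,"ty":-0.014,"tz":0,"hand":0},{"rx":0,"ry":0,"rz":0,"tx":0,"ty":0,"tz":0,"hand":0},{"rx":0,"ry":0,"rz":0,"tx":0,"ty":0,"tz":0,"hand":0},{"rx":0,"ry":0,"rz":0,"tx":0,"ty":0,"tz":0,"hand":0}]' 70
python3 -c "
from h import *
print(robot.sense()['torque'])
for c in ('side','top'):
  s=robot.snapshot(c); cv2.imwrite(f'pics/{c}7.png',cv2.resize(s['image'][140:210,250:330],None,fx=8,fy=8,interpolation=2))
plan([.5686,.2176,.042],110)"
```

```text
clock: 8.45
ee_pos: [0.5672, 0.2171, 0.0994]
tcp_rot: [-0.122, 0.123, -0.696, 0.696]
ft_force: [-1.1, -0.4, -5.4]
finger_gap: 0.0151
[-0.07809652  0.02749384 -0.03698366]
zdir 110 rotvec [-3.5000e-03  3.1415e+00  2.0000e-04] deg 180.0 shift_now [-0.0016  0.0572 -0.    ] shift_after [0.0015 0.0572 0.    ]
zdir 290 rotvec [ 0.0001 -0.0001  0.0022] deg 0.1 shift_now [-0.0016  0.0572 -0.    ] shift_after [-0.0015  0.0572 -0.    ]
p [0.5672 0.2171 0.0992] clock 8.55 q [0.289 0.641 1.61  0.    0.892 1.511] R axes [[-0.94, -0.002, 0.342], [-0.342, -0.001, -0.94], [0.002, -1.0, -0.0]] F [ 0.2 -0.1 -6.2] gap 0.014914291568834523
```

View pics/side7.png

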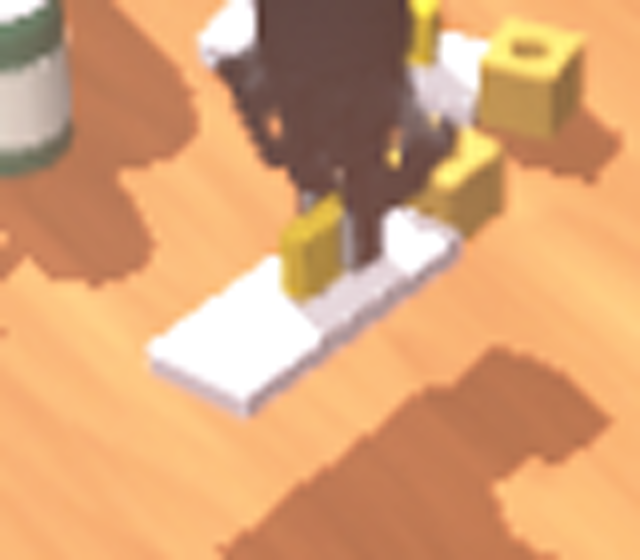

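```bash
python3 -m creep '[{"rx":0,"ry":0,"rz":0,"tx":0,"ty":-0.015,"tz":0,"hand":0},{"rx":0,"ry":0,"rz":0,"tx":0,"ty":-0.03,"tz":0,"hand":0},{"rx":0,"ry":0,"rz":0,"tx":0,"ty":-0.03,"tz":0,"hand":0},{"rx":0,"ry":0.048,"rz":0,"tx":0,"ty":-0.03,"tz":0,"hand":0},{"rx":0,"ry":0.048,"rz":0,"tx":0,"ty":-0.03,"tz":0,"hand":0},{"rx":0,"ry":0.048,"rz":0,"tx":0,"ty":-0.018,"tz":0,"hand":0},{"rx":0,"ry":0.06,"rz":0,"tx":0,"ty":-0.008,"tz":0,"hand":0},{"rx":0,"ry":0.06,"rz":0,"tx":0,"ty":0,"tz":0,"hand":0},{"rx":0,"ry":0.06,"rz":0,"tx":0,"ty":0,"tz":0,"hand":0},{"rx":0,"ry":0.06,"rz":0,"tx":0,"ty":0,"tz":0,"hand":0}]' 70
python3 -c "
from h import *
plan([.5726,-.1575,.26],88)"
```

```text
clock: 9.38
ee_pos: [0.5676, 0.2172, 0.2605]
tcp_rot: [0.014, -0.013, -0.707, 0.707]
ft_force: [-0.2, -0.8, -5.6]
finger_gap: 0.0149
zdir 88 rotvec [-2.4000e-03  3.1385e+00 -8.0000e-04] deg 179.8 shift_now [-0.0192  0.0007  0.3743] shift_after [ 0.0181  0.0005 -0.3743]
zdir 268 rotvec [-0.0005 -0.0031  0.0015] deg 0.2 shift_now [-0.0192  0.0007  0.3743] shift_after [-0.0181  0.0005  0.3743]
p [0.5676 0.2172 0.2605] clock 9.3833 q [0.289 0.45  1.486 0.    1.208 1.898] R axes [[-0.999, -0.002, -0.038], [0.038, -0.0, -0.999], [0.002, -1.0, 0.0]] F [-0.2 -0.8 -5.6] gap 0.014923494688269716
```

```bash
python3 -m creep '[{"rx":0,"ry":0,"rz":0,"tx":-0.001,"ty":0,"tz":0.012,"hand":0},{"rx":0,"ry":0,"rz":0,"tx":-0.001,"ty":0,"tz":0.024,"hand":0},{"rx":0,"ry":0,"rz":0,"tx":-0.002,"ty":0,"tz":0.036,"hand":0},{"rx":0,"ry":0,"rz":0,"tx":-0.002,"ty":0,"tz":0.038,"hand":0},{"rx":0,"ry":0,"rz":0,"tx":-0.002,"ty":0,"tz":0.038,"hand":0},{"rx":0,"ry":0,"rz":0,"tx":-0.002,"ty":0,"tz":0.038,"hand":0},{"rx":0,"ry":0,"rz":0,"tx":-0.002,"ty":0,"tz":0.038,"hand":0},{"rx":0,"ry":0,"rz":0,"tx":-0.002,"ty":0,"tz":0.038,"hand":0},{"rx":0,"ry":0,"rz":0,"tx":-0.002,"ty":0,"tz":0.038,"hand":0},{"rx":0,"ry":0,"rz":0,"tx":-0.002,"ty":0,"tz":0.036,"hand":0}]' 70
python3 -m creep '[{"rx":0,"ry":0,"rz":0,"tx":-0.001,"ty":0,"tz":0.022,"hand":0},{"rx":0,"ry":0,"rz":0,"tx":0,"ty":0,"tz":0.011,"hand":0},{"rx":0,"ry":0,"rz":0,"tx":0,"ty":0,"tz":0.005,"hand":0},{"rx":0,"ry":0,"rz":0,"tx":0,"ty":0,"tz":0,"hand":0},{"rx":0,"ry":0,"rz":0,"tx":0,"ty":0,"tz":0,"hand":0}]' 70
cat > zm.py <<'E'
from h import *
import sys,pickle
def z(im,x,y,w,h,f,n):
    c=cv2.resize(im[y:y+h,x:x+w],None,fx=f,fy=f,interpolation=cv2.INTER_CUBIC)
    for i in range(0,w,10): cv2.putText(c,str(x+i),(i*f,10),0,.35,(255,255,255),1)
    for i in range(0,h,10): cv2.putText(c,str(y+i),(0,i*f+4),0,.35,(255,255,255),1)
    cv2.imwrite(n,c)
E
python3 - <<'E'
from zm import *
plan([.5726,-.1575,.26],88)
S={c:robot.snapshot(c) for c in("side","top")}
pickle.dump(S,open("S8.pkl","wb"))
z(S["side"]["image"],290,150,110,80,7,"pics/side8.png"); z(S["top"]["image"],330,140,80,80,7,"pics/top8.png")
E
```

```text
clock: 10.22
ee_pos: [0.5733, -0.1217, 0.2608]
tcp_rot: [-0.012, 0.012, 0.707, -0.707]
ft_force: [1.5, 0.4, -6.8]
finger_gap: 0.015
clock: 10.63
ee_pos: [0.5737, -0.1563, 0.2611]
tcp_rot: [-0.012, 0.012, 0.707, -0.707]
ft_force: [0.7, 0.6, -6.1]
finger_gap: 0.0151
zdir 88 rotvec [ 1.1000e-03 -3.1409e+00 -9.0000e-04] deg 180.0 shift_now [0.001  0.0011 0.0013] shift_after [-0.001   0.0011 -0.0013]
zdir 268 rotvec [0.0006 0.0007 0.0007] deg 0.1 shift_now [0.001  0.0011 0.0013] shift_after [0.001  0.0011 0.0013]
p [ 0.5737 -0.1563  0.2611] clock 10.6333 q [-0.344  0.425  1.522  0.     1.195  1.26 ] R axes [[-0.999, -0.001, -0.034], [0.034, 0.001, -0.999], [0.001, -1.0, -0.001]] F [ 0.7  0.6 -6.1] gap 0.015135464909576896
```

View pics/side8.png

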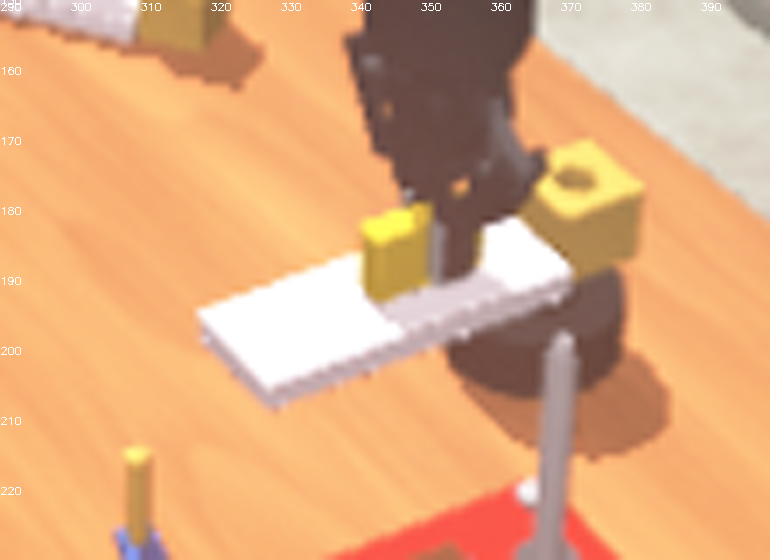

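View pics/top8.png

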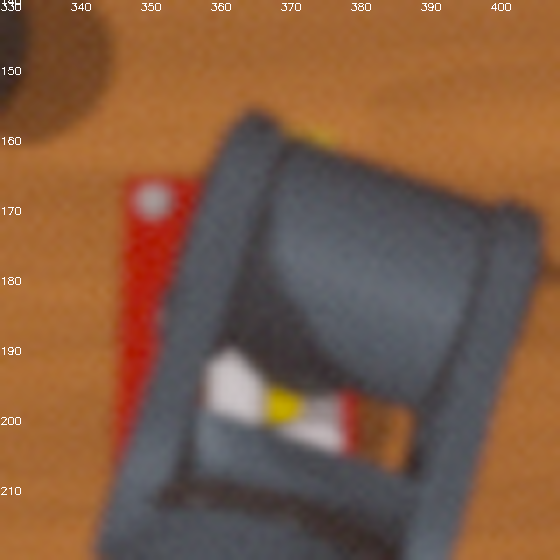

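```bash
python3 - <<'E'
from h import *
import pickle
S=pickle.load(open("S8.pkl","rb"));D=S["side"]
px=np.array(cl(290,150,7,[(197,313),(272,392),(573,270),(520,217),(275,408),(570,217),(645,185),(590,140),(637,257),(575,178),(362,225),(375,240)]))
M=np.array([(-100,30,16),(-100,-30,16),(63,-30,16),(63,30,16),(-100,-30,0),(63,-22,40),(107,-22,40),(107,22,40),(107,-22,0),(85,0,40),(-30,8,53),(-30,-8,53)])/1000.
Z=.2204
def W(p): return Ro.from_euler("zyx",[p[2],p[4],p[5]]).apply(M)+[p[0],p[1],p[3]]
def go(free):
    base=np.array([.563,-.157,-.035,Z,0,0])
    def f(v):
        p=base.copy();p[free]=v;return (proj(D,W(p))-px).ravel()
    o=least_squares(f,base[free],loss="soft_l1",x_scale=.01)
    p=base.copy();p[free]=o.x
    print(p[[0,1,3]].round(4),np.degrees(p[[2,4,5]]).round(2),"rms",f(o.x).std().round(2));print(f(o.x).reshape(-1,2).round(1).tolist())
    h=Ro.from_euler("zyx",[p[2],p[4],p[5]]).apply([.085,0,0])+[p[0],p[1],p[3]];print("hole",h.round(4)); return p
go([0,1,2]);go([0,1,2,3]);go([0,1,2,4,5]);go([0,1,2,3,4,5])
pt=cl(290,150,7,[(563,333)])[0];print("tip",pt,atz(D,pt,.17), proj(D,[[.6463,-.1616,.17],[.6475,-.160,.17]]))
E
```

```text
[ 0.5664 -0.1544  0.2204] [-1.67  0.    0.  ] rms 0.83
[[0.5, 0.1], [-0.1, -0.8], [0.2, -0.2], [-2.9, -2.2], [-0.6, 0.9], [-0.3, 0.1], [0.1, 0.4], [-0.1, 0.0], [0.3, 0.0], [0.5, 0.1], [-0.2, -0.1], [0.7, 0.4]]
hole [ 0.6514 -0.1568  0.2204]
[ 0.568  -0.1523  0.2185] [-1.72  0.    0.  ] rms 0.82
[[0.6, 0.0], [-0.1, -0.9], [0.2, -0.2], [-2.9, -2.2], [-0.5, 0.8], [-0.4, 0.1], [0.0, 0.5], [-0.1, 0.1], [0.3, 0.1], [0.5, 0.1], [-0.2, -0.1], [0.7, 0.4]]
hole [ 0.653  -0.1549  0.2185]
[ 0.5662 -0.1559  0.2204] [-1.84  0.25 -2.69] rms 0.77
[[0.6, 0.5], [-0.1, -1.1], [0.4, -0.3], [-2.8, -1.6], [-0.5, 0.7], [-0.4, -0.1], [0.1, 0.3], [-0.1, 0.4], [0.6, 0.2], [0.5, 0.1], [-0.4, -0.2], [0.5, 0.1]]
hole [ 0.6511 -0.1587  0.2202]
[ 0.5711 -0.1497  0.2144] [-2.28 -0.13 -2.74] rms 0.76
[[0.8, 0.4], [-0.1, -1.2], [0.3, -0.3], [-2.6, -1.6], [-0.4, 0.6], [-0.5, -0.1], [-0.0, 0.3], [-0.0, 0.4], [0.6, 0.1], [0.5, 0.2], [-0.4, -0.1], [0.5, 0.2]]
hole [ 0.656  -0.1531  0.2148]
tip (370.0, 197.14285714285714) [ 0.64933755 -0.15647269  0.17      ] [[370.20238097 198.26087365]
 [370.19961225 197.88566049]]
```

```bash
python3 -m creep '[{"rx":0,"ry":0,"rz":0,"tx":0.0025,"ty":0.005,"tz":0.001,"hand":0},{"rx":0,"ry":0,"rz":0,"tx":0,"ty":0.01,"tz":0,"hand":0},{"rx":0,"ry":0,"rz":0,"tx":0,"ty":0.012,"tz":0,"hand":0},{"rx":0,"ry":0,"rz":0,"tx":0,"ty":0.01,"tz":0,"hand":0},{"rx":0,"ry":0,"rz":0,"tx":0,"ty":0.005,"tz":0,"hand":0},{"rx":0,"ry":0,"rz":0,"tx":0,"ty":0,"tz":0,"hand":0},{"rx":0,"ry":0,"rz":0,"tx":0,"ty":0,"tz":0,"hand":0},{"rx":0,"ry":0,"rz":0,"tx":0,"ty":0,"tz":0,"hand":0}]' 70
python3 - <<'E'
from zm import *
plan([.5712,-.1573,.215],88)
S={c:robot.snapshot(c) for c in("side","top")}
pickle.dump(S,open("S9.pkl","wb"))
z(S["side"]["image"],340,170,45,40,16,"pics/side9.png"); z(S["top"]["image"],330,140,80,80,7,"pics/top9.png")
E
```

```text
clock: 11.4
ee_pos: [0.5715, -0.1581, 0.2199]
tcp_rot: [0.012, -0.013, -0.707, 0.707]
ft_force: [-0.6, 0.4, -5.2]
finger_gap: 0.0151
zdir 88 rotvec [ 1.1000e-03  3.1415e+00 -3.0000e-04] deg 180.0 shift_now [ 0.0004  0.0049 -0.0008] shift_after [-0.0004  0.0049  0.0008]
zdir 268 rotvec [-0.0002 -0.0001 -0.0007] deg 0.0 shift_now [ 0.0004  0.0049 -0.0008] shift_after [ 0.0004  0.0049 -0.0008]
p [ 0.5715 -0.1581  0.2199] clock 11.4 q [-0.348  0.463  1.571  0.     1.107  1.257] R axes [[-0.999, 0.001, -0.035], [0.035, -0.0, -0.999], [-0.001, -1.0, 0.0]] F [-0.6  0.4 -5.2] gap 0.015132706592199622
```

View pics/side9.png

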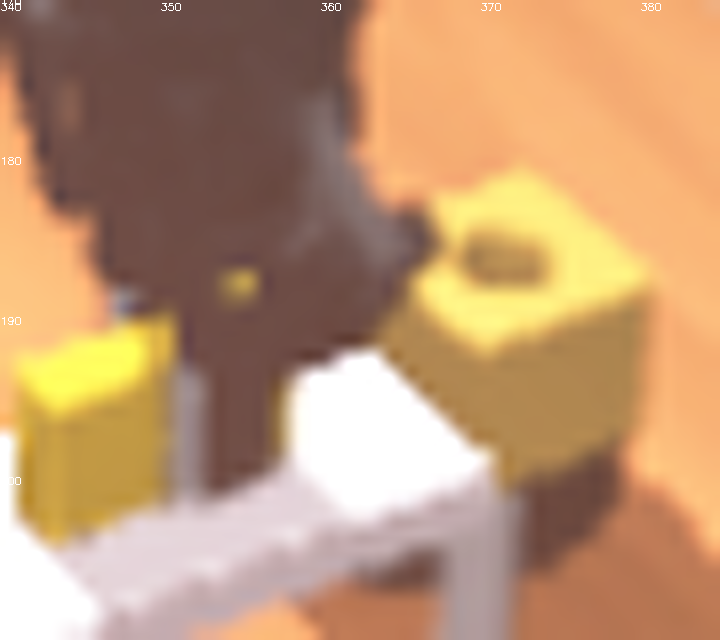

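View pics/top9.png

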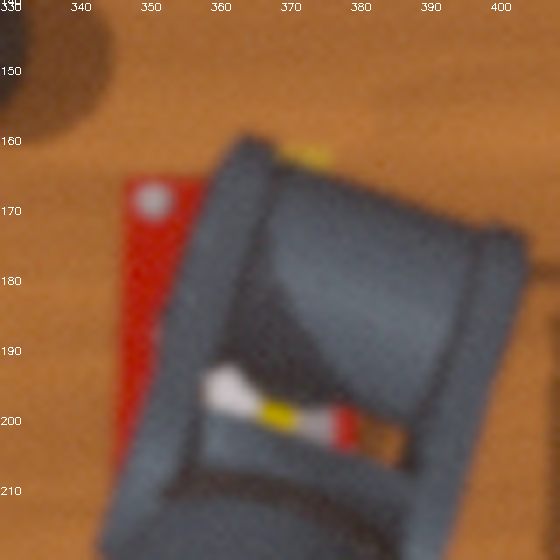

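```bash
python3 - <<'E'
from h import *
import pickle
S=pickle.load(open("S9.pkl","rb"));D=S["side"]
px=np.array(cl(340,170,16,[(507,258),(527,168),(652,275),(487,355),(415,285),(632,445),(493,462),(18,365),(50,418)]))
M=[(85,0,40),(107,22,40),(107,-22,40),(63,-22,40),(63,22,40),(107,-22,0),(63,-30,16),(-30,8,53),(-30,-8,53)]
b=.2199-.0407
M=[(x,y,z+1000*b) for x,y,z in M]
x,r,_=fit([(D,px,M)],[.563,-.158,-.035]);print(x,r.round(1).tolist())
c,s=np.cos(x[2]),np.sin(x[2]);h=x[:2]+.085*np.array([c,s]);print("hole",h.round(4))
print(atz(D,px[0],b+.04))
for R in [(.6478,-.160),(.6463,-.1616)]:
    print(proj(D,[[*R,.17],[*R,.15],[*R,.10],[*R,.02],[*R,b+.04]]).round(1).tolist())
# rod centreline from S.pkl image
im=pickle.load(open("S.pkl","rb"))["side"]["image"].astype(float)
im=cv2.resize(im,None,fx=1,fy=1)
for row in range(196,231,3):
    print(row,im[row,364:376].mean(1).astype(int).tolist(), (im[row,364:376,2]-im[row,364:376,0]).astype(int).tolist())
E
```

```text
[ 0.56339861 -0.15667881 -0.02897233] [[-0.1, 0.2], [0.2, 0.3], [0.3, 0.6], [-0.4, -0.1], [-3.7, -2.8], [0.7, -0.4], [0.2, 0.3], [-0.3, 0.4], [0.5, -0.3]]
hole [ 0.6484 -0.1591]
[ 0.64935602 -0.15821076  0.2192    ]
[[370.3, 197.9], [369.9, 202.5], [369.0, 213.9], [367.7, 231.3], [371.2, 186.1]]
[[370.2, 198.3], [369.8, 202.9], [369.0, 214.3], [367.6, 231.7], [371.1, 186.5]]
196 [93, 93, 93, 92, 92, 93, 92, 91, 91, 92, 91, 91] [45, 45, 45, 44, 45, 44, 45, 45, 44, 45, 45, 44]
199 [82, 82, 82, 83, 116, 173, 183, 163, 87, 77, 76, 77] [52, 52, 52, 51, 34, 20, 19, 23, 46, 54, 53, 53]
202 [79, 79, 78, 103, 151, 158, 159, 146, 112, 77, 76, 76] [55, 54, 54, 39, 25, 23, 23, 26, 35, 54, 54, 54]
205 [78, 77, 85, 114, 151, 159, 158, 143, 106, 92, 96, 116] [55, 56, 52, 36, 26, 23, 24, 27, 44, 67, 77, 97]
208 [126, 127, 131, 145, 155, 160, 155, 142, 122, 124, 124, 124] [108, 108, 102, 69, 24, 24, 25, 39, 88, 105, 106, 105]
211 [133, 131, 137, 151, 156, 158, 152, 135, 116, 124, 127, 126] [114, 112, 98, 55, 25, 25, 27, 41, 93, 106, 106, 106]
214 [187, 179, 173, 151, 157, 158, 148, 136, 133, 131, 130, 129] [132, 136, 123, 42, 25, 24, 27, 53, 113, 113, 111, 110]
217 [185, 188, 184, 150, 158, 156, 148, 163, 187, 188, 187, 187] [133, 131, 120, 27, 25, 26, 37, 104, 130, 130, 131, 131]
220 [228, 245, 225, 153, 157, 153, 148, 169, 186, 187, 186, 187] [15, 5, 11, 28, 27, 27, 53, 120, 131, 131, 132, 131]
223 [134, 139, 151, 152, 155, 147, 138, 132, 155, 180, 190, 188] [181, 158, 93, 27, 26, 28, 70, 166, 159, 137, 129, 131]
226 [134, 143, 149, 152, 152, 143, 144, 133, 133, 134, 143, 170] [183, 160, 70, 28, 27, 29, 96, 185, 185, 182, 173, 149]
229 [149, 148, 149, 154, 152, 141, 137, 151, 154, 138, 133, 133] [27, 27, 27, 27, 27, 30, 28, 29, 83, 169, 183, 185]
```

```bash
python3 -m creep '[{"rx":0,"ry":0,"rz":0,"tx":0.0005,"ty":0.004,"tz":0,"hand":0},{"rx":0,"ry":0,"rz":0,"tx":0,"ty":0.005,"tz":0,"hand":0},{"rx":0,"ry":0,"rz":0,"tx":0,"ty":0.004,"tz":0,"hand":0},{"rx":0,"ry":0,"rz":0,"tx":0,"ty":0.002,"tz":0,"hand":0},{"rx":0,"ry":0,"rz":0,"tx":0,"ty":0,"tz":0,"hand":0},{"rx":0,"ry":0,"rz":0,"tx":0,"ty":0,"tz":0,"hand":0}]' 70
python3 -c "
from h import *
s=robot.sense();print(s['torque'])"
python3 -m creep '[{"rx":0,"ry":0,"rz":0,"tx":0,"ty":0.003,"tz":0,"hand":0},{"rx":0,"ry":0,"rz":0,"tx":0,"ty":0.003,"tz":0,"hand":0},{"rx":0,"ry":0,"rz":0,"tx":0,"ty":0.002,"tz":0,"hand":0},{"rx":0,"ry":0,"rz":0,"tx":0,"ty":0,"tz":0,"hand":0},{"rx":0,"ry":0,"rz":0,"tx":0,"ty":0,"tz":0,"hand":0}]' 70
python3 -c "
from h import *
s=robot.sense();print(s['torque'])"
```

```text
clock: 12.0
ee_pos: [0.5708, -0.158, 0.2043]
tcp_rot: [-0.012, 0.012, 0.707, -0.707]
ft_force: [0.4, 0.1, -5.6]
finger_gap: 0.015
[-0.05440406 -0.02549723  0.03586093]
clock: 12.42
ee_pos: [0.5707, -0.158, 0.1963]
tcp_rot: [-0.013, 0.012, 0.707, -0.707]
ft_force: [-0.3, 0.2, -6.5]
finger_gap: 0.0152
[-0.01766276 -0.02722656  0.01475035]
```

```bash
python3 -m creep '[{"rx":0,"ry":0,"rz":0,"tx":0,"ty":0.003,"tz":0,"hand":0},{"rx":0,"ry":0,"rz":0,"tx":0,"ty":0.004,"tz":0,"hand":0},{"rx":0,"ry":0,"rz":0,"tx":0,"ty":0.003,"tz":0,"hand":0},{"rx":0,"ry":0,"rz":0,"tx":0,"ty":0,"tz":0,"hand":0},{"rx":0,"ry":0,"rz":0,"tx":0,"ty":0,"tz":0,"hand":0}]' 70
python3 -m creep '[{"rx":0,"ry":0,"rz":0,"tx":0,"ty":0.004,"tz":0,"hand":0},{"rx":0,"ry":0,"rz":0,"tx":0,"ty":0.006,"tz":0,"hand":0},{"rx":0,"ry":0,"rz":0,"tx":0,"ty":0.006,"tz":0,"hand":0},{"rx":0,"ry":0,"rz":0,"tx":0,"ty":0.006,"tz":0,"hand":0},{"rx":0,"ry":0,"rz":0,"tx":0,"ty":0.004,"tz":0,"hand":0},{"rx":0,"ry":0,"rz":0,"tx":0,"ty":0,"tz":0,"hand":0},{"rx":0,"ry":0,"rz":0,"tx":0,"ty":0,"tz":0,"hand":0}]' 70
python3 - <<'E'
from zm import *
s=robot.sense();print(s['torque'])
S={c:robot.snapshot(c) for c in("side","top")}
pickle.dump(S,open("S10.pkl","wb"))
z(S["side"]["image"],295,180,95,70,8,"pics/side10.png"); z(S["top"]["image"],330,140,80,80,7,"pics/top10.png")
E
```

```text
clock: 12.83
ee_pos: [0.5707, -0.158, 0.1862]
tcp_rot: [-0.013, 0.012, 0.707, -0.707]
ft_force: [-0.2, 0.8, -5.6]
finger_gap: 0.0153
clock: 13.42
ee_pos: [0.5707, -0.158, 0.1602]
tcp_rot: [-0.013, 0.012, 0.707, -0.707]
ft_force: [-0.0, -1.0, -6.3]
finger_gap: 0.0148
[-0.00905194  0.05810189  0.00849601]
```

View pics/side10.png

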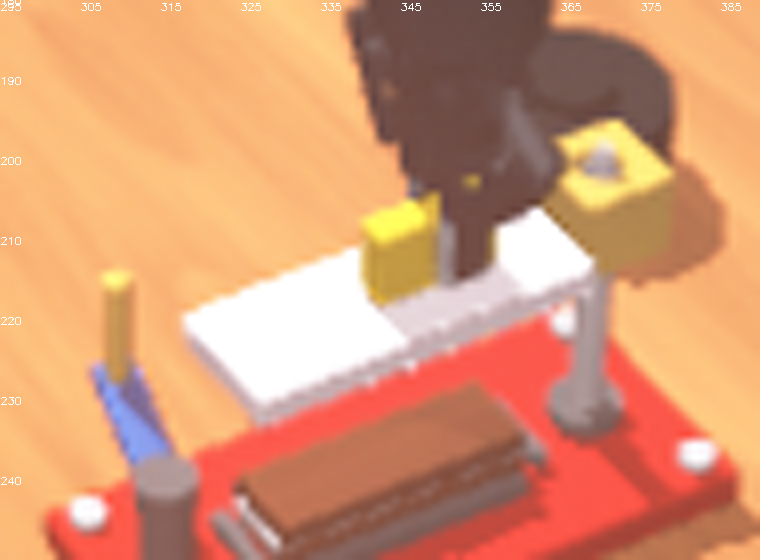

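View pics/top10.png

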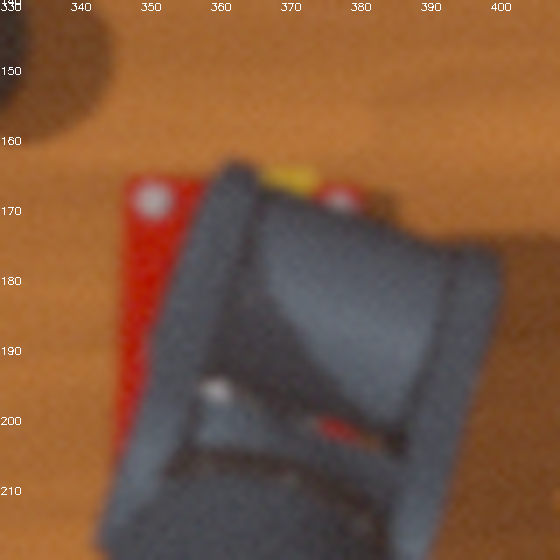

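```bash
python3 - <<'E'
from h import *
import pickle
S=pickle.load(open("S10.pkl","rb"));D=S["side"];T=S["top"]
px=np.array(cl(295,180,8,[(183,322),(258,405),(595,267),(543,207),(620,118),(675,178),(595,212),(363,222),(377,237),(672,245)]))
M=[(-100,30,16),(-100,-30,16),(63,-30,16),(63,30,16),(107,22,40),(107,-22,40),(63,-22,40),(-30,8,53),(-30,-8,53),(107,-22,0)]
b=.1602-.0407
M=[(x,y,z+1000*b) for x,y,z in M]
x,r,sd=fit([(D,px,M)],[.563,-.158,-.035]);print("platen",x[:2].round(4),np.degrees(x[2]).round(2),r.round(1).tolist(),np.degrees(sd[2]))
c,s=np.cos(x[2]),np.sin(x[2]);print("hole",(x[:2]+.085*np.array([c,s])).round(4))
Mb=[(-63,20,45),(-63,-20,45),(63,-20,45),(63,20,45)]
ob=(D,cl(295,180,8,[(235,487),(285,545),(527,437),(477,382)]),Mb)
ot=(T,cl(335,155,6,[(133,378),(207,380),(214,203),(140,203)]),Mb)
op=(T,cl(335,155,6,[(58,495),(270,500),(283,70),(78,62)]),[(-150,65,20),(-150,-65,20),(125,-65,20),(125,65,20)])
for q in ([ob],[ot],[ob,ot],[op]):
    x,r,sd=fit(q,[.54,-.157,-.035]);print(x[:2].round(4),np.degrees(x[2]).round(2),r.round(1).tolist(),np.degrees(sd[2]).round(2))
E
```

```text
platen [ 0.5628 -0.1568] -2.51 [[0.2, -0.7], [0.3, -0.4], [0.4, 0.1], [-3.1, -2.3], [-0.3, 0.5], [0.4, 0.1], [-0.5, 0.1], [-0.2, -0.1], [0.7, 0.8], [-0.1, 0.9]] 1.0881033763825274
hole [ 0.6477 -0.1605]
[ 0.54   -0.1587] -0.56 [[-0.4, 0.2], [-0.1, 0.0], [0.5, -0.3], [0.0, -0.0]] 1.85
[ 0.5418 -0.1569] -2.7 [[0.7, 2.2], [-0.8, 2.3], [-0.7, -2.2], [0.8, -2.7]] 2.35
[ 0.5403 -0.1579] -1.39 [[-0.5, -0.1], [-0.4, -0.3], [0.5, -0.3], [0.2, -0.1], [1.3, 2.7], [-0.1, 2.6], [-0.8, -1.9], [0.7, -2.2]] 1.47
[ 0.5622 -0.1594] -2.62 [[0.3, 0.3], [-0.2, 0.9], [0.1, -0.5], [-0.1, -0.7]] 0.75
```

```bash
python3 - <<'E'
from h import *
import pickle
S=pickle.load(open("S.pkl","rb"))
def warp(s,z):
    # world plane image 1mm/px: col=(x-.38)*1000, row=( -.05 - y)*1000
    gx,gy=np.meshgrid(.38+np.arange(340)/1000,-.05-np.arange(220)/1000)
    W=np.c_[gx.ravel(),gy.ravel(),np.full(gx.size,z)]
    p=proj(s,W).astype(np.float32)
    return cv2.remap(s["image"],p[:,0].reshape(gx.shape),p[:,1].reshape(gx.shape),cv2.INTER_CUBIC)
for c in("top","side"):
    for z in (.02,.045):
        w=warp(S[c],z); cv2.imwrite(f"pics/w_{c}_{int(z*1000)}.png",cv2.resize(w,None,fx=2,fy=2))
        if z==.02:
            f=w.astype(float); red=f[...,2]-f[...,1]  # red bed strong
            m=red
            for nm,rows in(("+y edge",range(20,75)),("-y edge",range(140,210))):
                pts=[]
                for col in range(60,300,3):
                    seg=cv2.GaussianBlur(m[rows.start:rows.stop,col:col+1],(1,7),0)[:,0]
                    g=np.gradient(seg); i=np.argmax(g if nm[0]=="+" else -g)
                    if abs(g[i])>4: pts.append((.38+col/1000,-.05-(rows.start+i)/1000))
                pts=np.array(pts)
                for _ in range(4):
                    k=np.polyfit(pts[:,0],pts[:,1],1);r=pts[:,1]-np.polyval(k,pts[:,0]);pts=pts[abs(r)<max(1.5*r.std(),.001)]
                print(c,nm,"yaw",np.degrees(np.arctan(k[0])).round(2),"y at x=.56",np.polyval(k,.56).round(4),"n",len(pts),"rms",r.std().round(4))
E
```

```text
top +y edge yaw -2.68 y at x=.56 -0.0951 n 58 rms 0.0006
top -y edge yaw -3.01 y at x=.56 -0.2226 n 55 rms 0.0004
side +y edge yaw -2.72 y at x=.56 -0.0916 n 46 rms 0.0006
side -y edge yaw -2.87 y at x=.56 -0.2203 n 62 rms 0.0004
```

View pics/w_top_45.png

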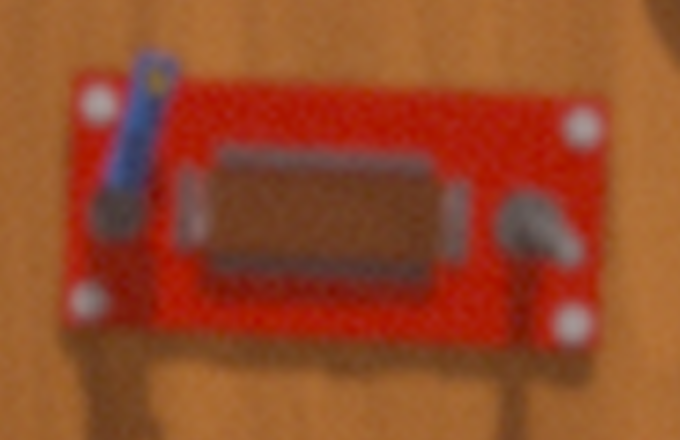

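View pics/w_side_45.png

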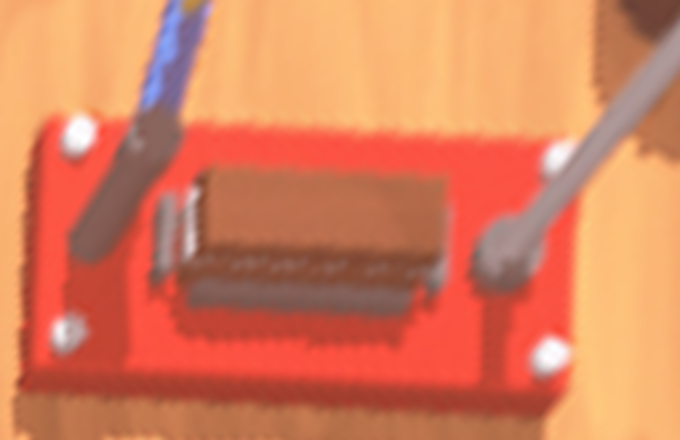

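```bash
python3 -m creep '[{"rx":0,"ry":0.007,"rz":0,"tx":0,"ty":0,"tz":-0.0002,"hand":0},{"rx":0,"ry":0.007,"rz":0,"tx":0,"ty":0,"tz":-0.0002,"hand":0},{"rx":0,"ry":0,"rz":0,"tx":0,"ty":0.006,"tz":0,"hand":0},{"rx":0,"ry":0,"rz":0,"tx":0,"ty":0.01,"tz":0,"hand":0},{"rx":0,"ry":0,"rz":0,"tx":0,"ty":0.01,"tz":0,"hand":0},{"rx":0,"ry":0,"rz":0,"tx":0,"ty":0.006,"tz":0,"hand":0},{"rx":0,"ry":0,"rz":0,"tx":0,"ty":0,"tz":0,"hand":0},{"rx":0,"ry":0,"rz":0,"tx":0,"ty":0,"tz":0,"hand":0}]' 70
python3 - <<'E'
from zm import *
s=robot.sense();print(s['torque'])
plan([.571,-.158,.087],87.2)
S={c:robot.snapshot(c) for c in("side","top")}
pickle.dump(S,open("S11.pkl","wb"))
z(S["side"]["image"],295,180,95,70,8,"pics/side11.png"); z(S["top"]["image"],330,140,80,80,7,"pics/top11.png")
E
```

```text
clock: 14.18
ee_pos: [0.5706, -0.1575, 0.1278]
tcp_rot: [-0.018, 0.017, 0.707, -0.707]
ft_force: [0.2, 0.2, -5.4]
finger_gap: 0.0151
[-0.04370191 -0.03838035  0.01341898]
zdir 87.2 rotvec [-1.8000e-03  3.1415e+00  6.0000e-04] deg 180.0 shift_now [-0.0005  0.0408  0.0005] shift_after [ 0.0005  0.0408 -0.0005]
zdir 267.2 rotvec [ 0.0004 -0.0001  0.0012] deg 0.1 shift_now [-0.0005  0.0408  0.0005] shift_after [-0.0005  0.0408  0.0005]
p [ 0.5706 -0.1575  0.1278] clock 14.1833 q [-0.348  0.577  1.641  0.     0.925  1.272] R axes [[-0.999, -0.001, -0.049], [0.049, 0.0, -0.999], [0.001, -1.0, -0.0]] F [ 0.2  0.2 -5.4] gap 0.015095405307462034
```

View pics/side11.png

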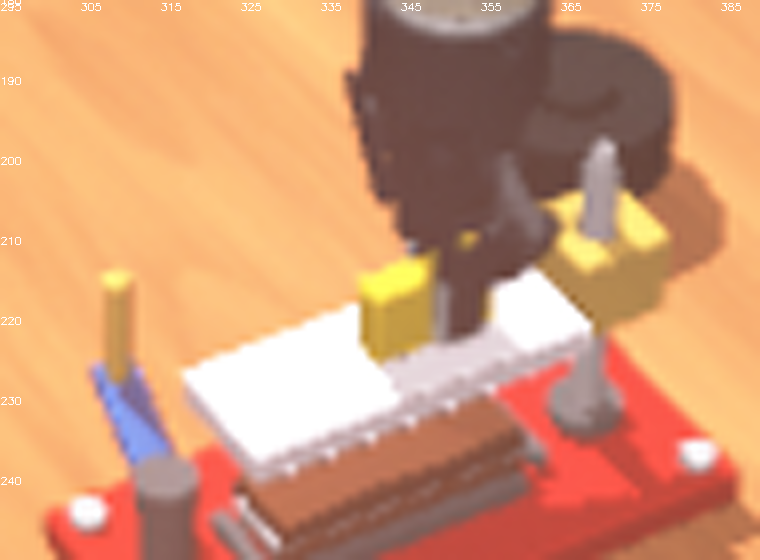

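```bash
python3 -m creep '[{"rx":0,"ry":0,"rz":0,"tx":0,"ty":0.005,"tz":0,"hand":0},{"rx":0,"ry":0,"rz":0,"tx":0,"ty":0.007,"tz":0,"hand":0},{"rx":0,"ry":0,"rz":0,"tx":0,"ty":0.007,"tz":0,"hand":0},{"rx":0,"ry":0,"rz":0,"tx":0,"ty":0.007,"tz":0,"hand":0},{"rx":0,"ry":0,"rz":0,"tx":0,"ty":0.006,"tz":0,"hand":0},{"rx":0,"ry":0,"rz":0,"tx":0,"ty":0.004,"tz":0,"hand":0},{"rx":0,"ry":0,"rz":0,"tx":0,"ty":0,"tz":0,"hand":0},{"rx":0,"ry":0,"rz":0,"tx":0,"ty":0,"tz":0,"hand":0}]' 70
python3 - <<'E'
from zm import *
s=robot.sense();print(s['torque'])
S={c:robot.snapshot(c) for c in("side","top")}
pickle.dump(S,open("S12.pkl","wb"))
z(S["side"]["image"],295,180,95,70,8,"pics/side12.png"); z(S["top"]["image"],330,140,80,100,7,"pics/top12.png")
E
```

```text
clock: 14.95
ee_pos: [0.5708, -0.1576, 0.0923]
tcp_rot: [-0.017, 0.017, 0.707, -0.707]
ft_force: [0.5, 0.4, -5.3]
finger_gap: 0.0154
[ 0.00143526 -0.00417282  0.042302  ]
```

View pics/side12.png

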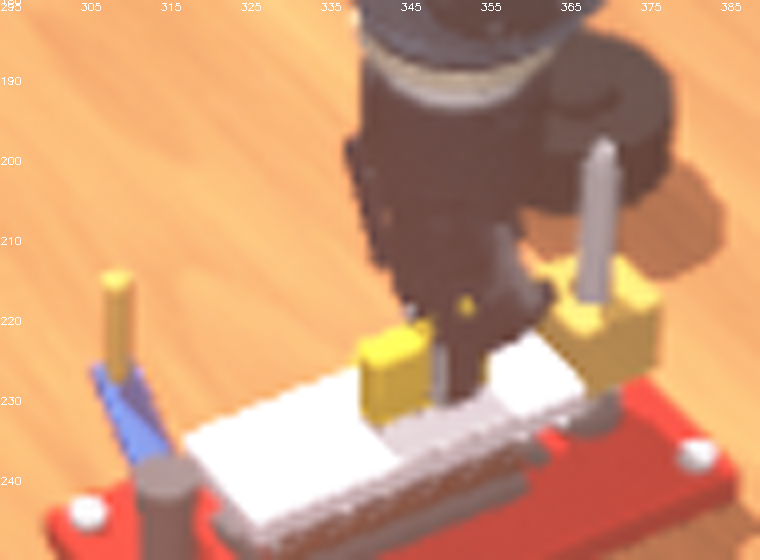

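View pics/top12.png

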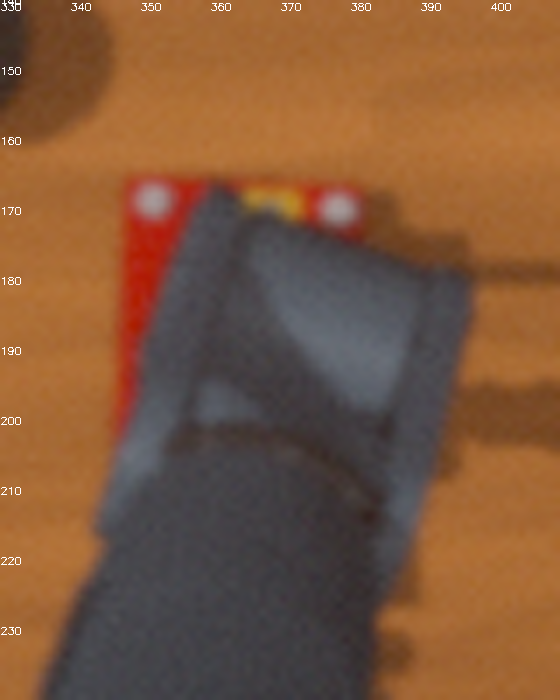

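```bash
python3 -m creep '[{"rx":0,"ry":0,"rz":0,"tx":0,"ty":0.002,"tz":0,"hand":0},{"rx":0,"ry":0,"rz":0,"tx":0,"ty":0.002,"tz":0,"hand":0},{"rx":0,"ry":0,"rz":0,"tx":0,"ty":0.001,"tz":0,"hand":0},{"rx":0,"ry":0,"rz":0,"tx":0,"ty":0,"tz":0,"hand":0},{"rx":0,"ry":0,"rz":0,"tx":0,"ty":0,"tz":0,"hand":0}]' 70
python3 -c "
from h import *
s=robot.sense();print(s['torque'])"
python3 -m creep '[{"rx":0,"ry":0,"rz":0,"tx":0,"ty":0.0007,"tz":0,"hand":0},{"rx":0,"ry":0,"rz":0,"tx":0,"ty":0,"tz":0,"hand":0},{"rx":0,"ry":0,"rz":0,"tx":0,"ty":0,"tz":0,"hand":0}]' 70
python3 -m creep '[{"rx":0,"ry":0,"rz":0,"tx":0,"ty":0.0006,"tz":0,"hand":0},{"rx":0,"ry":0,"rz":0,"tx":0,"ty":0,"tz":0,"hand":0},{"rx":0,"ry":0,"rz":0,"tx":0,"ty":0,"tz":0,"hand":0}]' 70
```

```text
clock: 15.47
ee_pos: [0.5707, -0.1576, 0.0874]
tcp_rot: [-0.017, 0.017, 0.707, -0.707]
ft_force: [-0.1, -0.3, -5.4]
finger_gap: 0.0152
[ 0.02451206 -0.02516109 -0.01528482]
clock: 15.72
ee_pos: [0.5708, -0.1576, 0.0868]
tcp_rot: [-0.017, 0.017, 0.707, -0.707]
ft_force: [-0.3, 0.1, -5.1]
finger_gap: 0.0151
clock: 15.97
ee_pos: [0.5708, -0.1576, 0.0862]
tcp_rot: [-0.017, 0.017, 0.707, -0.707]
ft_force: [0.8, -0.1, -5.8]
finger_gap: 0.0149
```

```bash
python3 -m creep '[{"rx":0,"ry":0,"rz":0,"tx":0,"ty":0.0005,"tz":0,"hand":0},{"rx":0,"ry":0,"rz":0,"tx":0,"ty":0,"tz":0,"hand":0},{"rx":0,"ry":0,"rz":0,"tx":0,"ty":0,"tz":0,"hand":0}]' 70
python3 -m creep '[{"rx":0,"ry":0,"rz":0,"tx":0,"ty":0.0004,"tz":0,"hand":0},{"rx":0,"ry":0,"rz":0,"tx":0,"ty":0,"tz":0,"hand":0},{"rx":0,"ry":0,"rz":0,"tx":0,"ty":0,"tz":0,"hand":0}]' 70
python3 -c "
from h import *
s=robot.sense();print(s['torque'])"
```

```text
clock: 16.22
ee_pos: [0.5708, -0.1576, 0.0857]
tcp_rot: [0.017, -0.017, -0.707, 0.707]
ft_force: [-0.5, 0.0, -4.5]
finger_gap: 0.015
clock: 16.47
ee_pos: [0.5709, -0.1576, 0.0857]
tcp_rot: [0.017, -0.017, -0.707, 0.707]
ft_force: [-3.5, 1.1, 3.0]
finger_gap: 0.015
[0.14582192 0.52591529 0.00772166]
```

```bash
python3 -m creep '[{"rx":0,"ry":0,"rz":0,"tx":0,"ty":0,"tz":0,"hand":0},{"rx":0,"ry":0,"rz":0,"tx":0,"ty":0,"tz":0,"hand":0},{"rx":0,"ry":0,"rz":0,"tx":0,"ty":0,"tz":0,"hand":0}]' 20
python3 -m creep '[{"rx":0,"ry":0,"rz":0,"tx":0,"ty":0,"tz":0,"hand":0.2},{"rx":0,"ry":0,"rz":0,"tx":0,"ty":0,"tz":0,"hand":0.25},{"rx":0,"ry":0,"rz":0,"tx":0,"ty":0,"tz":0,"hand":0.35},{"rx":0,"ry":0,"rz":0,"tx":0,"ty":0,"tz":0,"hand":0.5},{"rx":0,"ry":0,"rz":0,"tx":0,"ty":0,"tz":0,"hand":0.6},{"rx":0,"ry":0,"rz":0,"tx":0,"ty":0,"tz":0,"hand":0.6},{"rx":0,"ry":0,"rz":0,"tx":0,"ty":0,"tz":0,"hand":0.6}]' 20
python3 - <<'E'
from zm import *
s=robot.sense();print(s['torque'])
S={c:robot.snapshot(c) for c in("side","top")}
pickle.dump(S,open("S13.pkl","wb"))
z(S["side"]["image"],295,180,95,70,8,"pics/side13.png")
E
```

```text
clock: 16.72
ee_pos: [0.5709, -0.1576, 0.0857]
tcp_rot: [0.017, -0.017, -0.707, 0.707]
ft_force: [-4.7, 1.8, 5.7]
finger_gap: 0.0152
clock: 17.3
ee_pos: [0.5708, -0.1576, 0.0853]
tcp_rot: [-0.017, 0.017, 0.707, -0.707]
ft_force: [-0.2, -0.1, -0.1]
finger_gap: 0.051
[-0.04271277  0.01992406 -0.05747374]
```

View pics/side13.png

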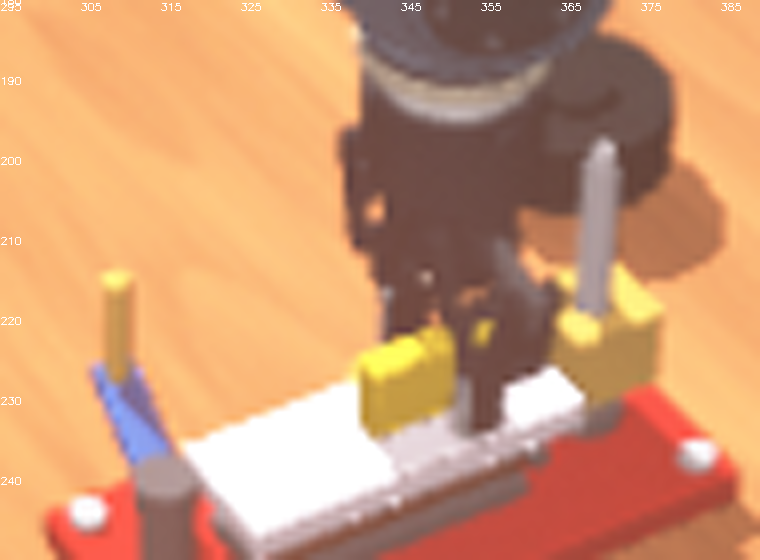

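```bash
python3 -m creep '[{"rx":0,"ry":0,"rz":0,"tx":0,"ty":-0.004,"tz":0,"hand":0.6},{"rx":0,"ry":0,"rz":0,"tx":0,"ty":-0.01,"tz":0,"hand":0.6},{"rx":0,"ry":0,"rz":0,"tx":0,"ty":-0.02,"tz":0,"hand":0.6},{"rx":0,"ry":0,"rz":0,"tx":0,"ty":-0.03,"tz":0,"hand":0.6},{"rx":0,"ry":0,"rz":0,"tx":0,"ty":-0.035,"tz":0,"hand":0.6},{"rx":0,"ry":0,"rz":0,"tx":0,"ty":-0.035,"tz":0,"hand":0.6},{"rx":0,"ry":0,"rz":0,"tx":0,"ty":-0.02,"tz":0,"hand":0.6},{"rx":0,"ry":0,"rz":0,"tx":0,"ty":-0.01,"tz":0,"hand":0.6},{"rx":0,"ry":0,"rz":0,"tx":0,"ty":0,"tz":0,"hand":0.6},{"rx":0,"ry":0,"rz":0,"tx":0,"ty":0,"tz":0,"hand":0.6}]' 20
python3 -c "
from h import *
plan([.4568,-.0837,.22],164.5)"
```

```text
clock: 18.23
ee_pos: [0.5705, -0.1575, 0.2487]
tcp_rot: [-0.018, 0.017, 0.707, -0.707]
ft_force: [-0.1, 0.3, -1.2]
finger_gap: 0.0512
zdir 164.5 rotvec [-3.0000e-04  1.7923e+00  5.0000e-04] deg 102.7 shift_now [ 0.1171  0.0288 -0.0682] shift_after [0.0408 0.0287 0.1293]
zdir 344.5 rotvec [ 5.0000e-04 -1.3493e+00  3.0000e-04] deg 77.3 shift_now [ 0.1171  0.0288 -0.0682] shift_after [-0.0408  0.0287 -0.1293]
p [ 0.5705 -0.1575  0.2487] clock 18.2333 q [-0.348  0.431  1.544 -0.     1.167  1.272] R axes [[-0.999, -0.0, -0.049], [0.049, 0.0, -0.999], [0.0, -1.0, -0.0]] F [-0.1  0.3 -1.2] gap 0.05123153168748868
```

```bash
python3 -m creep '[{"rx":0,"ry":0,"rz":0,"tx":0.018,"ty":0,"tz":-0.011,"hand":0.6},{"rx":0,"ry":0,"rz":0,"tx":0.03,"ty":0,"tz":-0.018,"hand":0.6},{"rx":0,"ry":0,"rz":0,"tx":0.03,"ty":0,"tz":-0.018,"hand":0.6},{"rx":0,"ry":0,"rz":0,"tx":0.026,"ty":0,"tz":-0.014,"hand":0.6},{"rx":0,"ry":0,"rz":0,"tx":0.0131,"ty":0,"tz":-0.0072,"hand":0.6},{"rx":0,"ry":-0.06,"rz":0,"tx":0,"ty":0,"tz":0,"hand":0.5},{"rx":0,"ry":-0.11,"rz":0,"tx":0,"ty":0,"tz":0,"hand":0.5},{"rx":0,"ry":-0.11,"rz":0,"tx":0,"ty":0,"tz":0,"hand":0.5},{"rx":0,"ry":-0.11,"rz":0,"tx":0,"ty":0,"tz":0,"hand":0.5},{"rx":0,"ry":-0.11,"rz":0,"tx":0,"ty":0,"tz":0,"hand":0.5}]' 20
python3 -m creep '[{"rx":0,"ry":-0.11,"rz":0,"tx":0,"ty":0,"tz":0,"hand":0.5},{"rx":0,"ry":-0.11,"rz":0,"tx":0,"ty":0,"tz":0,"hand":0.5},{"rx":0,"ry":-0.11,"rz":0,"tx":0,"ty":0,"tz":0,"hand":0.5},{"rx":0,"ry":-0.11,"rz":0,"tx":0,"ty":0,"tz":0,"hand":0.5},{"rx":0,"ry":-0.11,"rz":0,"tx":0,"ty":0,"tz":0,"hand":0.5},{"rx":0,"ry":-0.11,"rz":0,"tx":0,"ty":0,"tz":0,"hand":0.5},{"rx":0,"ry":-0.11,"rz":0,"tx":0,"ty":0,"tz":0,"hand":0.5},{"rx":0,"ry":-0.08,"rz":0,"tx":0,"ty":0,"tz":0,"hand":0.5},{"rx":0,"ry":0,"rz":0,"tx":0,"ty":0,"tz":0,"hand":0.5},{"rx":0,"ry":0,"rz":0,"tx":0,"ty":0,"tz":0,"hand":0.5}]' 20
python3 - <<'E'
from zm import *
plan([.4568,-.0837,.122],164.5)
S={c:robot.snapshot(c) for c in("side","top")}
pickle.dump(S,open("S14.pkl","wb"))
z(S["side"]["image"],280,170,110,90,7,"pics/side14.png");z(S["top"]["image"],320,150,80,90,6,"pics/top14.png")
E
```

```text
clock: 19.07
ee_pos: [0.4564, -0.0835, 0.2475]
tcp_rot: [0.159, -0.161, 0.689, -0.688]
ft_force: [-0.9, -0.2, -0.1]
finger_gap: 0.0426
clock: 19.9
ee_pos: [0.4567, -0.0836, 0.248]
tcp_rot: [0.427, -0.428, 0.564, -0.563]
ft_force: [0.4, -0.8, 1.0]
finger_gap: 0.0427
zdir 164.5 rotvec [1.0000e-04 3.1396e+00 3.8000e-03] deg 179.9 shift_now [0.     0.126  0.0005] shift_after [-0.      0.126  -0.0002]
zdir 344.5 rotvec [ 0.0024 -0.002  -0.    ] deg 0.2 shift_now [0.     0.126  0.0005] shift_after [0.     0.126  0.0002]
p [ 0.4567 -0.0836  0.248 ] clock 19.9 q [-0.281  0.202  1.868  0.     1.074 -0.009] R axes [[-0.269, -0.002, 0.963], [-0.963, 0.001, -0.269], [-0.0, -1.0, -0.002]] F [ 0.4 -0.8  1. ] gap 0.04273831593336425
```

View pics/side14.png

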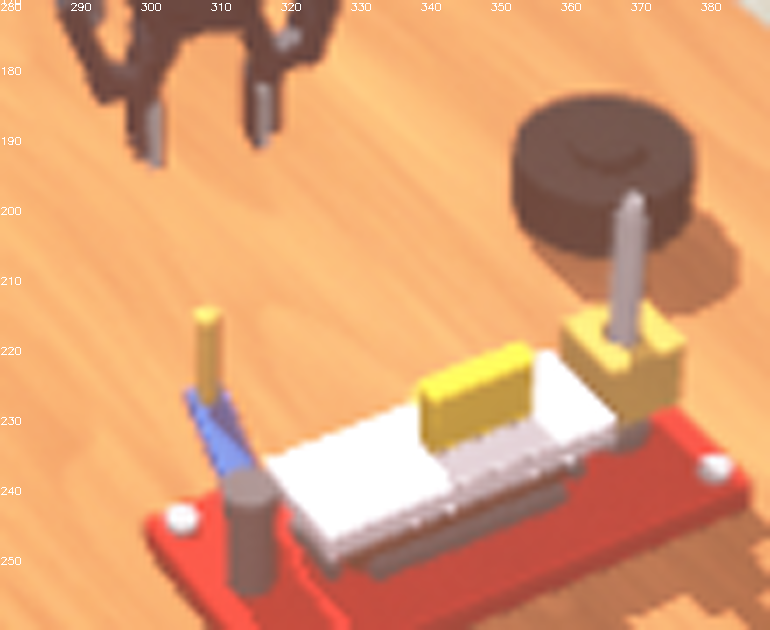

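View pics/top14.png

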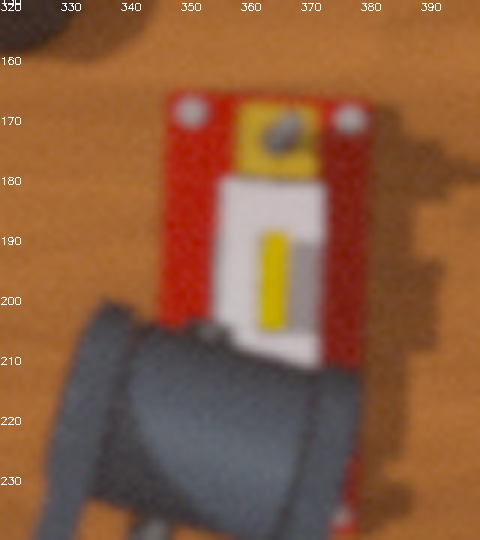

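```bash
python3 -m creep '[{"rx":0,"ry":0,"rz":0,"tx":0,"ty":0.015,"tz":0,"hand":0.5},{"rx":0,"ry":0,"rz":0,"tx":0,"ty":0.03,"tz":0,"hand":0.5},{"rx":0,"ry":0,"rz":0,"tx":0,"ty":0.03,"tz":0,"hand":0.5},{"rx":0,"ry":0,"rz":0,"tx":0,"ty":0.015,"tz":0,"hand":0.5},{"rx":0,"ry":0,"rz":0,"tx":0,"ty":0.006,"tz":0,"hand":0.5},{"rx":0,"ry":0,"rz":0,"tx":0,"ty":0,"tz":0,"hand":0.5},{"rx":0,"ry":0,"rz":0,"tx":0,"ty":0,"tz":0,"hand":0.5}]' 20
python3 - <<'E'
from zm import *
plan([.4568,-.0837,.122],164.5)
S={c:robot.snapshot(c) for c in("side","top")}
pickle.dump(S,open("S15.pkl","wb"))
z(S["side"]["image"],280,170,60,70,8,"pics/side15.png")
E
```

```text
clock: 20.58
ee_pos: [0.4575, -0.0839, 0.1538]
tcp_rot: [-0.428, 0.428, -0.563, 0.563]
ft_force: [0.6, -0.6, 0.2]
finger_gap: 0.0427
zdir 164.5 rotvec [-0.0000e+00  3.1416e+00 -7.0000e-04] deg 180.0 shift_now [ 0.      0.0318 -0.0008] shift_after [-0.      0.0318  0.0007]
zdir 344.5 rotvec [-0.0005 -0.      0.    ] deg 0.0 shift_now [ 0.      0.0318 -0.0008] shift_after [ 0.      0.0318 -0.0007]
p [ 0.4575 -0.0839  0.1538] clock 20.5833 q [-0.281  0.34   1.957 -0.     0.844 -0.011] R axes [[-0.267, 0.0, 0.964], [-0.964, -0.0, -0.267], [0.0, -1.0, 0.0]] F [ 0.6 -0.6  0.2] gap 0.04274330442127909
```

View pics/side15.png

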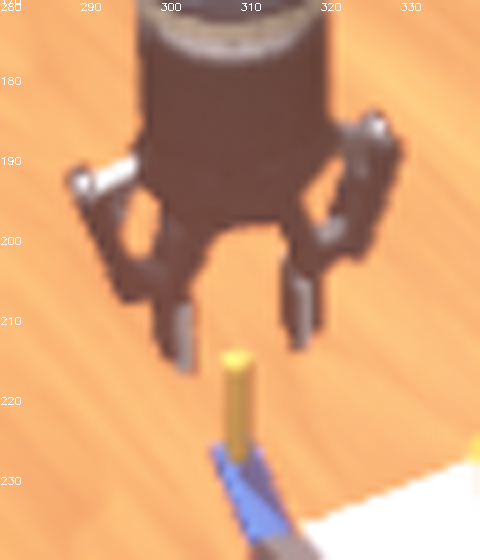

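Fingers straddle the pin (mid-gap about column 309, row 213; pin top at 308, 213). Down 31 mm, then close loosely.

```bash
python3 -m creep '[{"rx":0,"ry":0,"rz":0,"tx":0,"ty":0.01,"tz":-0.0005,"hand":0.5},{"rx":0,"ry":0,"rz":0,"tx":0,"ty":0.012,"tz":0,"hand":0.5},{"rx":0,"ry":0,"rz":0,"tx":0,"ty":0.009,"tz":0,"hand":0.5},{"rx":0,"ry":0,"rz":0,"tx":0,"ty":0,"tz":0,"hand":0.5},{"rx":0,"ry":0,"rz":0,"tx":0,"ty":0,"tz":0,"hand":0.35},{"rx":0,"ry":0,"rz":0,"tx":0,"ty":0,"tz":0,"hand":0.22},{"rx":0,"ry":0,"rz":0,"tx":0,"ty":0,"tz":0,"hand":0.22},{"rx":0,"ry":0,"rz":0,"tx":0,"ty":0,"tz":0,"hand":0.22}]' 20
python3 - <<'E'
from zm import *
plan([.4568,-.0837,.122],164.5)
S={c:robot.snapshot(c) for c in("side","top")}
z(S["side"]["image"],280,170,60,70,8,"pics/side16.png")
E
```

```text
clock: 21.35
ee_pos: [0.4569, -0.0837, 0.1227]
tcp_rot: [-0.428, 0.428, -0.562, 0.563]
ft_force: [-0.4, 0.4, -0.9]
finger_gap: 0.0187
zdir 164.5 rotvec [ 0.0000e+00 -3.1409e+00  1.3000e-03] deg 180.0 shift_now [ 0.      0.0007 -0.0001] shift_after [-0.      0.0007  0.0001]
zdir 344.5 rotvec [-0.0008  0.0007  0.    ] deg 0.1 shift_now [ 0.      0.0007 -0.0001] shift_after [ 0.      0.0007 -0.0001]
p [ 0.4569 -0.0837  0.1227] clock 21.35 q [-0.281  0.394  1.979  0.     0.768 -0.012] R axes [[-0.267, 0.001, 0.964], [-0.964, -0.0, -0.267], [0.0, -1.0, 0.001]] F [-0.4  0.4 -0.9] gap 0.01868993964773687
```

View pics/side16.png

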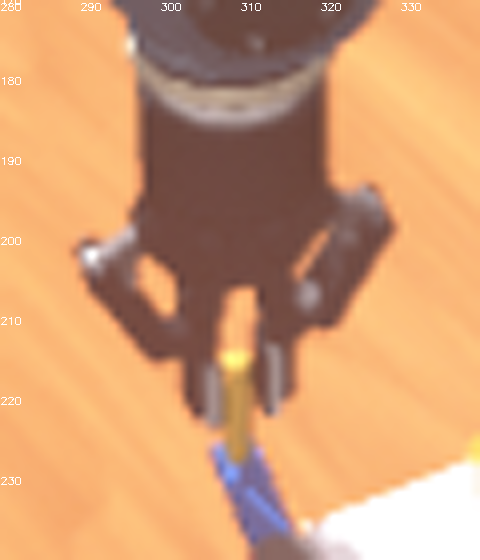

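```bash
python3 -m creep '[{"rx":0,"ry":0.03,"rz":0,"tx":0,"ty":0,"tz":0.0021,"hand":0.22},{"rx":0,"ry":0.05,"rz":0,"tx":0.0001,"ty":0,"tz":0.0035,"hand":0.22},{"rx":0,"ry":0.05,"rz":0,"tx":0.0001,"ty":0,"tz":0.0035,"hand":0.22},{"rx":0,"ry":0.05,"rz":0,"tx":0.0001,"ty":0,"tz":0.0035,"hand":0.22},{"rx":0,"ry":0.05,"rz":0,"tx":0.0001,"ty":0,"tz":0.0035,"hand":0.22},{"rx":0,"ry":0.05,"rz":0,"tx":0.0001,"ty":0,"tz":0.0035,"hand":0.22},{"rx":0,"ry":0.05,"rz":0,"tx":0.0001,"ty":0,"tz":0.0035,"hand":0.22},{"rx":0,"ry":0.05,"rz":0,"tx":0.0001,"ty":0,"tz":0.0035,"hand":0.22},{"rx":0,"ry":0.05,"rz":0,"tx":0.0001,"ty":0,"tz":0.0035,"hand":0.22},{"rx":0,"ry":0,"rz":0,"tx":0,"ty":0,"tz":0,"hand":0.22}]' 20
cat > arc.py <<'E'
from h import *
p,R,s=pose(); post=np.array([.438,-.1507]); d=p[:2]-post
a=np.degrees(np.arctan2(d[1],d[0]))+2.8; z=R.as_matrix()[:,2]
print("radius",np.hypot(*d).round(4),"theta",np.radians(a).round(3),"jaw-theta",(np.degrees(np.arctan2(z[1],z[0]))+90+2.8-a).round(1),"F",s["ft_force"].round(1),"tool-z F",(R.inv().apply(s["ft_force"])).round(1))
E
python3 arc.py
```

```text
clock: 22.28
ee_pos: [0.4834, -0.0979, 0.1224]
tcp_rot: [-0.298, 0.297, -0.641, 0.642]
ft_force: [-0.6, 0.3, -0.7]
finger_gap: 0.0189
radius 0.0697 theta 0.91 jaw-theta 0.5 F [-0.6  0.3 -0.7] tool-z F [ 0.2  0.7 -0.7]
```

```bash
python3 -m creep '[{"rx":0,"ry":0.05,"rz":0,"tx":0.0001,"ty":0,"tz":0.0035,"hand":0.22},{"rx":0,"ry":0.05,"rz":0,"tx":0.0001,"ty":0,"tz":0.0035,"hand":0.22},{"rx":0,"ry":0.05,"rz":0,"tx":0.0001,"ty":0,"tz":0.0035,"hand":0.22},{"rx":0,"ry":0.05,"rz":0,"tx":0.0001,"ty":0,"tz":0.0035,"hand":0.22},{"rx":0,"ry":0.05,"rz":0,"tx":0.0001,"ty":0,"tz":0.0035,"hand":0.22},{"rx":0,"ry":0.05,"rz":0,"tx":0.0001,"ty":0,"tz":0.0035,"hand":0.22},{"rx":0,"ry":0.05,"rz":0,"tx":0.0001,"ty":0,"tz":0.0035,"hand":0.22},{"rx":0,"ry":0.05,"rz":0,"tx":0.0001,"ty":0,"tz":0.0035,"hand":0.22},{"rx":0,"ry":0.05,"rz":0,"tx":0.0001,"ty":0,"tz":0.0035,"hand":0.22},{"rx":0,"ry":0.05,"rz":0,"tx":0.0001,"ty":0,"tz":0.0035,"hand":0.22}]' 20
python3 arc.py
python3 - <<'E'
from zm import *
S={c:robot.snapshot(c) for c in("side","top")}
z(S["side"]["image"],280,170,110,85,7,"pics/side17.png");z(S["top"]["image"],320,150,80,90,6,"pics/top17.png")
E
```

```text
clock: 23.12
ee_pos: [0.503, -0.1257, 0.1223]
tcp_rot: [0.13, -0.13, 0.695, -0.695]
ft_force: [-0.8, 1.6, -0.7]
finger_gap: 0.0185
radius 0.0696 theta 0.415 jaw-theta 0.2 F [-0.8  1.6 -0.7] tool-z F [ 0.2  0.7 -1.7]
```

View pics/side17.png

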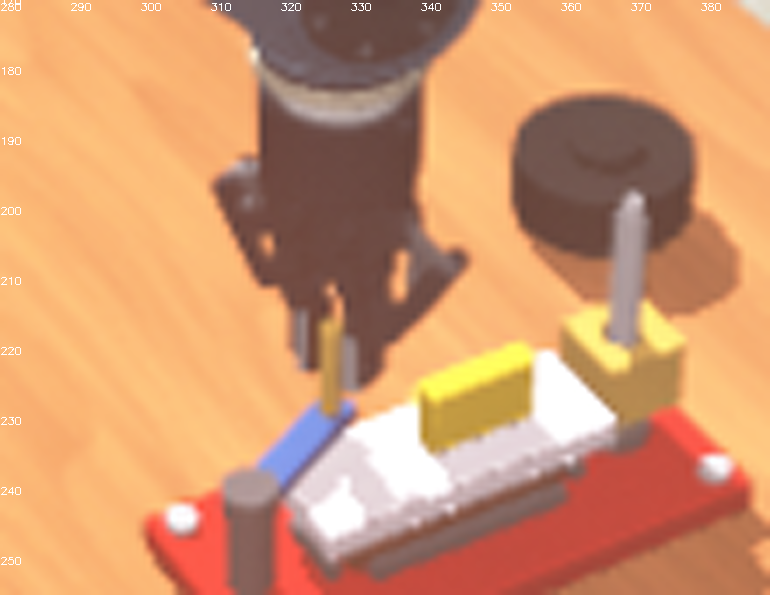

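```bash
python3 -m creep '[{"rx":0,"ry":0.05,"rz":0,"tx":0.0001,"ty":0,"tz":0.0035,"hand":0.22},{"rx":0,"ry":0.05,"rz":0,"tx":0.0001,"ty":0,"tz":0.0035,"hand":0.22},{"rx":0,"ry":0.05,"rz":0,"tx":0.0001,"ty":0,"tz":0.0035,"hand":0.22},{"rx":0,"ry":0.05,"rz":0,"tx":0.0001,"ty":0,"tz":0.0035,"hand":0.22},{"rx":0,"ry":0.05,"rz":0,"tx":0.0001,"ty":0,"tz":0.0035,"hand":0.22},{"rx":0,"ry":0.05,"rz":0,"tx":0.0001,"ty":0,"tz":0.0035,"hand":0.22},{"rx":0,"ry":0.04,"rz":0,"tx":0.0001,"ty":0,"tz":0.0028,"hand":0.22},{"rx":0,"ry":0.03,"rz":0,"tx":0,"ty":0,"tz":0.002,"hand":0.22},{"rx":0,"ry":0,"rz":0,"tx":0,"ty":0,"tz":0,"hand":0.22}]' 20
python3 arc.py
python3 -m creep '[{"rx":0,"ry":0.02,"rz":0,"tx":0,"ty":0,"tz":0.0014,"hand":0.22},{"rx":0,"ry":0,"rz":0,"tx":0,"ty":0,"tz":0.001,"hand":0.22},{"rx":0,"ry":0,"rz":0,"tx":0,"ty":0,"tz":0,"hand":0.22}]' 20
python3 arc.py
```

```text
clock: 23.97
ee_pos: [0.5077, -0.1511, 0.1223]
tcp_rot: [0.001, -0.001, 0.707, -0.707]
ft_force: [0.6, -1.1, 0.5]
finger_gap: 0.0187
radius 0.0697 theta 0.043 jaw-theta 0.5 F [ 0.6 -1.1  0.5] tool-z F [-0.6 -0.5  1.1]
clock: 24.22
ee_pos: [0.5078, -0.1535, 0.1223]
tcp_rot: [-0.006, 0.006, 0.707, -0.707]
ft_force: [-0.1, 0.7, -0.9]
finger_gap: 0.0186
radius 0.0699 theta 0.009 jaw-theta 1.3 F [-0.1  0.7 -0.9] tool-z F [ 0.1  0.9 -0.7]
```

Creeping on in small steps until the stop is felt.

```bash
python3 -m creep '[{"rx":0,"ry":0.009,"rz":0,"tx":0,"ty":0,"tz":0.001,"hand":0.22},{"rx":0,"ry":0,"rz":0,"tx":0,"ty":0,"tz":0.001,"hand":0.22},{"rx":0,"ry":0,"rz":0,"tx":0,"ty":0,"tz":0,"hand":0.22}]' 20
python3 arc.py
python3 -m creep '[{"rx":0,"ry":0,"rz":0,"tx":0,"ty":0,"tz":0.001,"hand":0.22},{"rx":0,"ry":0,"rz":0,"tx":0,"ty":0,"tz":0,"hand":0.22}]' 20
python3 arc.py
```

```text
clock: 24.47
ee_pos: [0.5079, -0.1556, 0.1223]
tcp_rot: [0.01, -0.01, -0.707, 0.707]
ft_force: [0.2, 0.7, -0.2]
finger_gap: 0.0188
radius 0.07 theta -0.021 jaw-theta 2.4 F [ 0.2  0.7 -0.2] tool-z F [-0.2  0.2 -0.7]
clock: 24.63
ee_pos: [0.5078, -0.1566, 0.1223]
tcp_rot: [0.01, -0.01, -0.707, 0.707]
ft_force: [0.1, 0.3, -0.4]
finger_gap: 0.0188
radius 0.07 theta -0.036 jaw-theta 3.3 F [ 0.1  0.3 -0.4] tool-z F [-0.1  0.4 -0.3]
```

```bash
python3 -m creep '[{"rx":0,"ry":0,"rz":0,"tx":0,"ty":0,"tz":0.0007,"hand":0.22},{"rx":0,"ry":0,"rz":0,"tx":0,"ty":0,"tz":0,"hand":0.22}]' 20
python3 arc.py
python3 -m creep '[{"rx":0,"ry":0,"rz":0,"tx":0,"ty":0,"tz":0.0007,"hand":0.22},{"rx":0,"ry":0,"rz":0,"tx":0,"ty":0,"tz":0,"hand":0.22}]' 20
python3 arc.py
python3 - <<'E'
from zm import *
S={c:robot.snapshot(c) for c in("side","top")}
z(S["side"]["image"],280,170,110,85,7,"pics/side18.png")
E
```

```text
clock: 24.8
ee_pos: [0.5077, -0.1573, 0.1223]
tcp_rot: [0.01, -0.01, -0.707, 0.707]
ft_force: [0.4, 1.8, 0.2]
finger_gap: 0.0184
radius 0.07 theta -0.045 jaw-theta 3.8 F [0.4 1.8 0.2] tool-z F [-0.3 -0.2 -1.8]
clock: 24.97
ee_pos: [0.5077, -0.158, 0.1223]
tcp_rot: [0.01, -0.01, -0.707, 0.707]
ft_force: [0.6, -0.2, 0.1]
finger_gap: 0.0192
radius 0.0701 theta -0.055 jaw-theta 4.4 F [ 0.6 -0.2  0.1] tool-z F [-0.6 -0.1  0.2]
```

View pics/side18.png

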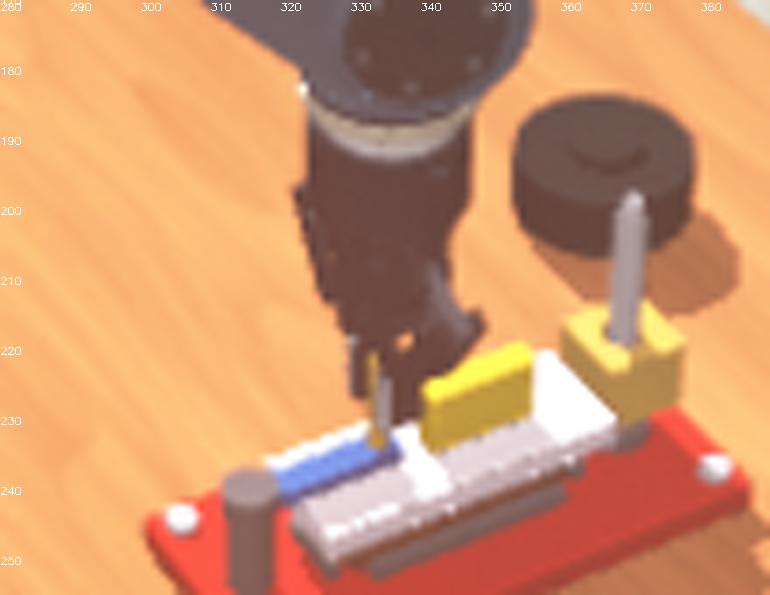

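```bash
python3 -m creep '[{"rx":0,"ry":0,"rz":0,"tx":0,"ty":0,"tz":0.001,"hand":0.22},{"rx":0,"ry":0,"rz":0,"tx":0,"ty":0,"tz":0,"hand":0.22}]' 20
python3 arc.py
python3 -m creep '[{"rx":0,"ry":0,"rz":0,"tx":0,"ty":0,"tz":0.001,"hand":0.22},{"rx":0,"ry":0,"rz":0,"tx":0,"ty":0,"tz":0,"hand":0.22}]' 20
python3 arc.py
```

```text
clock: 25.23
ee_pos: [0.5076, -0.1583, 0.1222]
tcp_rot: [-0.01, 0.01, 0.707, -0.707]
ft_force: [0.7, 5.8, 1.0]
finger_gap: 0.0191
radius 0.07 theta -0.06 jaw-theta 4.6 F [0.7 5.8 1. ] tool-z F [-0.6 -0.9 -5.8]
clock: 25.4
ee_pos: [0.5076, -0.1586, 0.1222]
tcp_rot: [-0.01, 0.01, 0.708, -0.706]
ft_force: [1.7, 12.0, 2.4]
finger_gap: 0.0188
radius 0.07 theta -0.064 jaw-theta 4.8 F [ 1.7 12.   2.4] tool-z F [ -1.3  -2.4 -12.1]
```

```bash
python3 -m creep '[{"rx":0,"ry":0,"rz":0,"tx":0,"ty":0,"tz":-0.001,"hand":0.22},{"rx":0,"ry":0,"rz":0,"tx":0,"ty":0,"tz":-0.001,"hand":0.26},{"rx":0,"ry":0,"rz":0,"tx":0,"ty":0,"tz":-0.0008,"hand":0.32},{"rx":0,"ry":0,"rz":0,"tx":0,"ty":0,"tz":0,"hand":0.4},{"rx":0,"ry":0,"rz":0,"tx":0,"ty":0,"tz":0,"hand":0.4},{"rx":0,"ry":0,"rz":0,"tx":0,"ty":0,"tz":0,"hand":0.4},{"rx":0,"ry":0,"rz":0,"tx":0,"ty":0,"tz":0,"hand":0.4}]' 20
python3 arc.py
python3 -m creep '[{"rx":0,"ry":0,"rz":0,"tx":0,"ty":-0.006,"tz":0,"hand":0.4},{"rx":0,"ry":0,"rz":0,"tx":0,"ty":-0.015,"tz":0,"hand":0.4},{"rx":0,"ry":0,"rz":0,"tx":0,"ty":-0.025,"tz":0,"hand":0.4},{"rx":0,"ry":0,"rz":0,"tx":0,"ty":-0.035,"tz":0,"hand":0.4},{"rx":0,"ry":0,"rz":0,"tx":0,"ty":-0.035,"tz":0,"hand":0.4},{"rx":0,"ry":0,"rz":0,"tx":0,"ty":-0.035,"tz":0,"hand":0.4},{"rx":0,"ry":0,"rz":0,"tx":0.02,"ty":-0.02,"tz":-0.02,"hand":0.4},{"rx":0,"ry":0,"rz":0,"tx":0.01,"ty":0,"tz":-0.035,"hand":0.4},{"rx":0,"ry":0,"rz":0,"tx":0,"ty":0,"tz":-0.04,"hand":0.4},{"rx":0,"ry":0,"rz":0,"tx":0,"ty":0,"tz":-0.04,"hand":0.4}]' 20
python3 -m creep '[{"rx":0,"ry":0,"rz":0,"tx":0,"ty":0,"tz":-0.04,"hand":0.4},{"rx":0,"ry":0,"rz":0,"tx":0,"ty":0,"tz":-0.04,"hand":0.4},{"rx":0,"ry":0,"rz":0,"tx":0,"ty":0,"tz":-0.02,"hand":0.4},{"rx":0,"ry":0,"rz":0,"tx":0,"ty":0,"tz":0,"hand":0.4},{"rx":0,"ry":0,"rz":0,"tx":0,"ty":0,"tz":0,"hand":0.4}]' 20
python3 - <<'E'
from zm import *
S={c:robot.snapshot(c) for c in("side","top")}
pickle.dump(S,open("S19.pkl","wb"))
for c in S: cv2.imwrite(f"pics/{c}19f.png",S[c]["image"])
z(S["side"]["image"],280,185,110,85,7,"pics/side19.png");z(S["top"]["image"],335,155,60,95,6,"pics/top19.png")
E
```

```text
clock: 25.98
ee_pos: [0.5077, -0.1572, 0.1223]
tcp_rot: [0.01, -0.01, -0.707, 0.707]
ft_force: [-0.3, 0.7, -1.0]
finger_gap: 0.0342
radius 0.07 theta -0.044 jaw-theta 3.7 F [-0.3  0.7 -1. ] tool-z F [ 0.3  1.  -0.7]
clock: 26.82
ee_pos: [0.4808, -0.0203, 0.2944]
tcp_rot: [0.01, -0.011, -0.707, 0.707]
ft_force: [0.2, -0.2, -0.0]
finger_gap: 0.034
clock: 27.23
ee_pos: [0.4841, 0.0793, 0.2936]
tcp_rot: [0.009, -0.009, -0.707, 0.707]
ft_force: [-0.2, -1.1, 0.2]
finger_gap: 0.0344
```

View pics/side19.png

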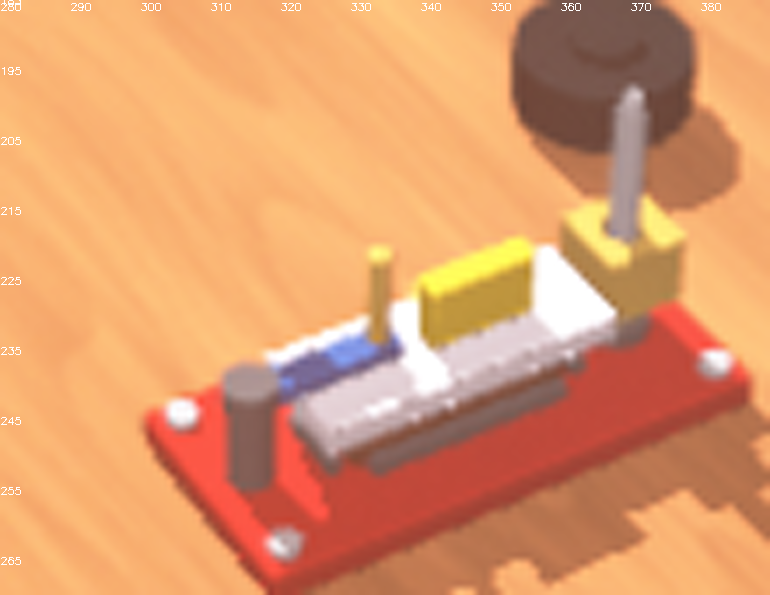

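View pics/top19.png

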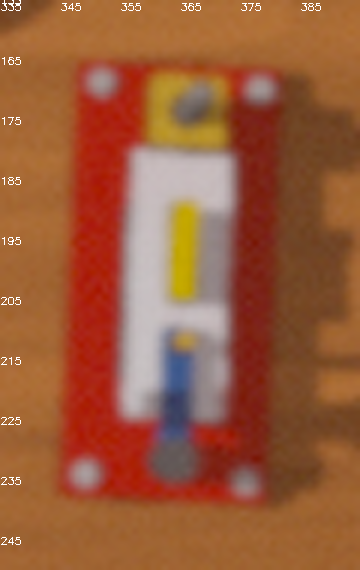

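View pics/side19f.png

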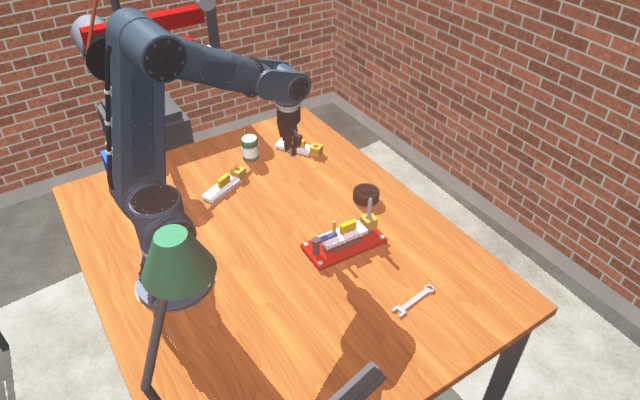

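```bash
python3 - <<'E'
from h import *
import pickle
S=pickle.load(open("S19.pkl","rb"));D=S["side"];T=S["top"]
ot=(T,cl(335,155,6,[(130,148),(237,152),(228,423),(118,420),(147,70),(230,75)]),[(63,30,61),(63,-30,61),(-100,-30,61),(-100,30,61),(107,22,85),(107,-22,85)])
os_=(D,cl(280,185,7,[(685,238),(645,197),(622,262),(615,315),(330,455)]),[(107,-22,85),(107,22,85),(63,-22,85),(63,-30,61),(-100,-30,61)])
for q in([ot],[os_],[ot,os_]):
    x,r,_=fit(q,[.563,-.157,-.04]);print(x[:2].round(4),np.degrees(x[2]).round(2),r.round(1).tolist())
a,b=cl(335,155,6,[(185,341)])[0],cl(280,185,7,[(379,254)])[0]
m=(atz(T,a,.13)+atz(D,b,.13))/2; d=m[:2]-[.438,-.1507]
print("pin",atz(T,a,.13),atz(D,b,.13),"r",np.hypot(*d),"theta",np.arctan2(d[1],d[0])+np.radians(2.8))
def warp(s,z):
    gx,gy=np.meshgrid(.38+np.arange(340)/1000,-.05-np.arange(220)/1000)
    p=proj(s,np.c_[gx.ravel(),gy.ravel(),np.full(gx.size,z)]).astype(np.float32)
    return cv2.remap(s["image"],p[:,0].reshape(gx.shape),p[:,1].reshape(gx.shape),cv2.INTER_CUBIC)
for c,z in(("top",.077),("side",.077),("top",.061)): cv2.imwrite(f"pics/v_{c}{int(z*1000)}.png",cv2.resize(warp(S[c],z),None,fx=2,fy=2))
E
```

```text
[ 0.5627 -0.159 ] -2.49 [[0.6, 0.2], [-0.9, 0.3], [-0.9, -0.5], [1.0, -0.7], [0.9, 0.4], [-0.8, 0.1]]
[ 0.5619 -0.1589] -1.83 [[0.4, 0.4], [-1.3, -0.8], [-1.2, 1.4], [0.8, 0.5], [0.6, -2.2]]
[ 0.5625 -0.1588] -2.31 [[0.5, 0.3], [-1.0, 0.3], [-0.8, -0.5], [1.1, -0.6], [0.8, 0.5], [-1.0, 0.2], [0.6, 0.5], [-1.0, -0.8], [-1.0, 1.4], [0.9, 0.5], [0.6, -2.4]]
pin [ 0.50573803 -0.15507085  0.13      ] [ 0.50696166 -0.15262721  0.13      ] r 0.06842234689493076 theta 0.0028294983442958485
```

View pics/v_top77.png

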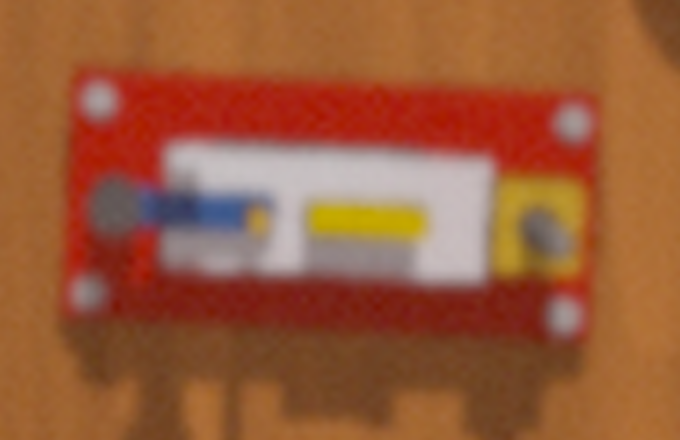

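View pics/v_side77.png

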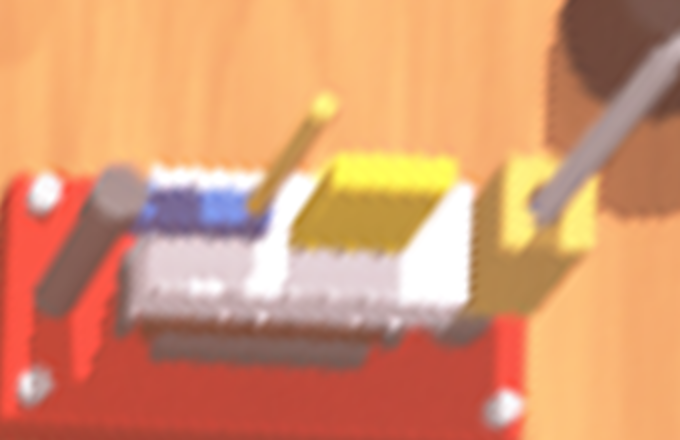

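```bash
python3 -c "
from h import *
print(robot.sense()['clock'],robot.sense()['ft_force']); print(robot.job_done())"
```

```text
27.3333 [ 0.18281978 -0.51337833  0.84312598]
the job is handed in; nothing more can be done
None
```

I lowered the platen that started farthest to the robot's right over the guide rod onto the blank, let go, then swung the blue arm home to its stop. I handed the job in at 27.3 s with the robot clear of everything; it reports no verdict.

**Last checks**
- **Platen:** the rod stands through the bush. Contact came at a tool height of 85.7 mm, which is exactly 45 mm above where I gripped it on the bench.
- **Level and force:** the largest force while lowering was about 6 N, beyond the platen's own weight. At first contact a torque of about 0.5 N m suggested the end away from the rod touched slightly first. It settled when I let go.
- **Alignment:** the final fit from both cameras gives the platen's direction as -2.3°, against -2.8° for the bed edges, which is within what I can measure. The side camera alone gave -1.8°, less certain.
- **Hold-down arm:** I pushed until the stop resisted with 12 N, backed off and released. The pin's place in the pictures gives an angle of about 0.00 rad.
- **Everything else:** in the last pictures the blank is in its nest, and the wheel, wrench, tin and the other platens look unmoved.

**Camera disagreement:** the two cameras differed by 3–4 mm on absolute positions, so I averaged them and aligned the hole to the rod as both appear in the same picture.

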